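# Load bar stubs from a gravity chute into snap-cover clamps

### The arm

A 6-joint arm with a two-finger parallel gripper is mounted at the origin on the work surface. World frame = base frame: x ahead of the robot, y to its left, z up, the work surface at z = 0. Lengths are in m, angles in rad, forces in N, time in s.
With the tool pointing down it reaches from about 0.25 to 0.775 m from the base axis. Payload 4 kg.
Tool frame: the origin (TCP) lies on the centre line of the jaws, within the pads' length; the fingertips stand 8 mm ahead of it and the grasp point (between the pads) lies 11 mm behind it; z points along the fingers, y is the direction in which the jaws open and shut (so a half turn about z gives the same grasp; the last joint's range is limited). The gripper opens to 94 mm and grips with 3 to 60 N. Pads are 16 mm wide; open, the fingers measure 119 mm over their backs; the gripper's body (75 mm by 177 mm) begins 78 mm behind the grasp point.
Start: joints at [-0.103, 0.087, 1.371, -0, 1.684, -0.103], TCP at [0.55, -0, 0.214] pointing down, gripper open.
Joint ranges: [-3.1, 3.1], [-0.76, 2.03], [0.27, 2.55], [-1.08, 4.22], [0.17, 2.65], [-2.57, 2.57]. Speed limits (rad/s): [2.79, 2.79, 3.14, 3.14, 3.14, 3.14].

### API

Orientations are given as [roll, pitch, yaw] about the fixed x, y, z axes, in that order (R = Rz(yaw) Ry(pitch) Rx(roll)).
In Python, from bench import * gives the robot as it stands.
- The arm moves only by the tool step_arm, never from a script. Its argument "steps" is a list of rows, each an object of numbers: "jaw": the opening, from 0 (shut) to 1 (fully open); "tx", "ty", "tz": the shift along the tool's x, y, z in m; "ax", "ay", "az": the turn, a rotation vector about the tool's x, y, z in rad. In form: [{"jaw": .., "tx": .., "ty": .., "tz": .., "ax": .., "ay": .., "az": ..}, ...]. A call has 1 to 8 rows; each row is the pose to reach, as a shift and turn from the pose measured when the call began, along the tool's axes at that moment; what a row does not reach only later rows make up. A row lasts 1/10 s, in which the tool goes at most 50 mm and 8.59 degrees, less where a joint would pass 70% of its speed; a pose out of reach is approached as far as the arm can. A call with a gripper value outside its range is refused whole. The fingers move at their own pace and stop on an object; the grip force is fixed at half the most. Time passes only in rows, so rows that repeat a pose let the fingers close. It gives the time, the measured TCP pose, the force and the opening at its end, in the units of the state.
- get_obs(): the state, without advancing time (a new reading comes with each control period).
- snapshot(name): name is "scene" or "side" or "wrist"; returns (picture, depth): 420x560x3 uint8, red, green, blue; 420x560 float32, m along the optical axis (not along the pixel's ray), 0 where there is no reading.
- camera_model(name): a dict with "intrinsics" (3x3 intrinsics, pixels), "k1" (the pictures are not rectified: a ray, as slopes to the right and down, at radius r is drawn at 1 + k1 r^2 times it, then the intrinsics apply), "origin" and "orientation" of the camera in the world. Camera axes: x right, y down, z forward; pixel columns grow to the right and rows downward; lengths in m; the calibration is good to about 2 mm. A picture is of the moment at which its call begins: read the wrist's pose just before it. camera_model takes no time and is no camera call; for the wrist camera it gives the pose at the moment of the call.
- close_job(): hands the job in, once; it reports no verdict.
Trained networks look in the newest picture that a camera, given by its name, has taken for a name from the list of things; names that differ only in an ending like _2 or _b are one class to them, and where a whole thing is asked for, a point or a joint stands for the part that bears it (a point fixed in the world has none). Each returns a list of dicts, best first, with "confidence" (0 to 1); they miss things now and then, are a little off and sometimes report something else, mostly with a low value. They report only what shows in the picture. A call takes as long as a camera call. They do not tell look-alikes from the thing itself.
- silhouettes(camera, query): "pixels" (420x560 bool, what is visible of it) and "rect" ([left, top, right, bottom] in pixels, round what is visible of it).
The state is a dict: "time": time; "joint_positions": joint angles; "qvel": joint speeds; "joint_torque": joint torques, N m; "tool_pos": TCP position; "ee_rot": TCP orientation; "wrist_force": force on the tool from outside, world axes, zero at the start; "wrist_torque": the same for the moment, N m; "width": finger opening in m.
Only numpy, scipy, OpenCV 4.12 (cv2) and the standard library are available. Lean on these libraries where they do the work, as an engineer would, in place of code of your own. Each camera call takes 0.05 s, during which the arm holds its last target. There are 200 camera calls.

### The job

Fill the clamping fixture: some of its four cradles already hold a square bar stub, so lay a bar from the gravity chute in each empty one, drawing the bars out one at a time, always the lowest, while the ones above stay in the chute, and laying each down before drawing the next. Press all four yellow covers down until their detents hold them fully shut over the bars. Leave the spare bars in the chute, and leave everything else on the bench alone.

Things in the scene. Friction and masses are not known exactly. Their poses are not given: they have to be found in the camera images.
- bar0: Square brass bar stub, 22 x 22 x 60 mm, 240 g, slick. Origin at its centre, y along its 60 mm length. At the start it lies in the chute with the other three; bar0 is the lowest, the others follow up the slope, each touching the next.
- bar1: Square brass bar stub, 22 x 22 x 60 mm, 240 g, slick. Origin at its centre, y along its 60 mm length. At the start it lies in the chute with the other three; bar0 is the lowest, the others follow up the slope, each touching the next.
- bar2: Square brass bar stub, 22 x 22 x 60 mm, 240 g, slick. Origin at its centre, y along its 60 mm length. At the start it lies in the chute with the other three; bar0 is the lowest, the others follow up the slope, each touching the next.
- bar3: Square brass bar stub, 22 x 22 x 60 mm, 240 g, slick. Origin at its centre, y along its 60 mm length. At the start it lies in the chute with the other three; bar0 is the lowest, the others follow up the slope, each touching the next.
- pre0: Square brass bar stub, 22 x 22 x 60 mm, 240 g, slick. Origin at its centre, y along its 60 mm length. It already lies in cradle 0 of the fixture at the start, cover open, or it is absent (one or two of pre0 to pre3 are there).
- pre1: Square brass bar stub, 22 x 22 x 60 mm, 240 g, slick. Origin at its centre, y along its 60 mm length. It already lies in cradle 1 of the fixture at the start, cover open, or it is absent (one or two of pre0 to pre3 are there).
- pre2: Square brass bar stub, 22 x 22 x 60 mm, 240 g, slick. Origin at its centre, y along its 60 mm length. It already lies in cradle 2 of the fixture at the start, cover open, or it is absent (one or two of pre0 to pre3 are there).
- pre3: Square brass bar stub, 22 x 22 x 60 mm, 240 g, slick. Origin at its centre, y along its 60 mm length. It already lies in cradle 3 of the fixture at the start, cover open, or it is absent (one or two of pre0 to pre3 are there).
- chute_bed: Gravity chute, fixed: slick 40 mm wide bed sloping 31 degrees down, away from the robot, blue walls. Origin where the lowest bar's centre rests against the red stop lip (62 mm over the bench); x up the slope, y across it (along the bars), z square off the bed. Bars rest at x = 0, 22, 44, 66 and slide down by themselves. Draw the lowest along +z, fingers along -z, gripping its two ends, which overhang the bed by 10 mm.
- fixture: Clamping fixture, fixed: a dark steel plate 100 x 390 x 10 mm with four black cradles in a row along its y, 95 mm apart. Origin on the bench under the row's middle; x points to the hinge side, y along the row.
- seat0 (a point): Cradle 0: where the centre of a seated bar lies, 39 mm over the bench; axes as the fixture's, the bar lies along y and overhangs the 36 mm long cradle 12 mm at each end, 18 mm clear over the plate. Floor 11 mm below the point; side walls 26 mm apart at the floor, leaning outward, tops 3 mm over the point. The cover's hinge line runs along y, 24 mm to the fixture's +x and 14 mm above.
- cover0 (a joint): Hinge angle of cradle 0's cover, a yellow flap 28 mm wide, 4 mm thick, 64 mm from hinge to end of its red tab. 0 = open, leaning back 126 degrees to the fixture's +x; 2.2 = shut, level, 1 mm over a seated bar. Push its outer face over towards -x and down, 45 mm from the hinge line, with 2 to 6 N; past 1.7 a spring detent draws it shut and holds it.
- seat1 (a point): Cradle 1: where the centre of a seated bar lies, 39 mm over the bench; axes as the fixture's, the bar lies along y and overhangs the 36 mm long cradle 12 mm at each end, 18 mm clear over the plate. Floor 11 mm below the point; side walls 26 mm apart at the floor, leaning outward, tops 3 mm over the point. The cover's hinge line runs along y, 24 mm to the fixture's +x and 14 mm above.
- cover1 (a joint): Hinge angle of cradle 1's cover, a yellow flap 28 mm wide, 4 mm thick, 64 mm from hinge to end of its red tab. 0 = open, leaning back 126 degrees to the fixture's +x; 2.2 = shut, level, 1 mm over a seated bar. Push its outer face over towards -x and down, 45 mm from the hinge line, with 2 to 6 N; past 1.7 a spring detent draws it shut and holds it.
- seat2 (a point): Cradle 2: where the centre of a seated bar lies, 39 mm over the bench; axes as the fixture's, the bar lies along y and overhangs the 36 mm long cradle 12 mm at each end, 18 mm clear over the plate. Floor 11 mm below the point; side walls 26 mm apart at the floor, leaning outward, tops 3 mm over the point. The cover's hinge line runs along y, 24 mm to the fixture's +x and 14 mm above.
- cover2 (a joint): Hinge angle of cradle 2's cover, a yellow flap 28 mm wide, 4 mm thick, 64 mm from hinge to end of its red tab. 0 = open, leaning back 126 degrees to the fixture's +x; 2.2 = shut, level, 1 mm over a seated bar. Push its outer face over towards -x and down, 45 mm from the hinge line, with 2 to 6 N; past 1.7 a spring detent draws it shut and holds it.
- seat3 (a point): Cradle 3: where the centre of a seated bar lies, 39 mm over the bench; axes as the fixture's, the bar lies along y and overhangs the 36 mm long cradle 12 mm at each end, 18 mm clear over the plate. Floor 11 mm below the point; side walls 26 mm apart at the floor, leaning outward, tops 3 mm over the point. The cover's hinge line runs along y, 24 mm to the fixture's +x and 14 mm above.
- cover3 (a joint): Hinge angle of cradle 3's cover, a yellow flap 28 mm wide, 4 mm thick, 64 mm from hinge to end of its red tab. 0 = open, leaning back 126 degrees to the fixture's +x; 2.2 = shut, level, 1 mm over a seated bar. Push its outer face over towards -x and down, 45 mm from the hinge line, with 2 to 6 N; past 1.7 a spring detent draws it shut and holds it.
- meter: Red multimeter, 75 x 150 x 35 mm; a bystander, to be left alone. Origin at its underside.
- tape: Roll of tape lying flat, 90 mm across, 48 mm high; a bystander, to be left alone. Origin at its underside.
- driver: Screwdriver lying on the bench; a bystander, to be left alone. Origin at its underside.
- oil: Yellow bottle with red cap, 52 mm across, 90 mm high; a bystander, to be left alone. Origin at its underside.
- nozzle: Small brass nozzle, 28 mm across, 34 mm high; a bystander, to be left alone. Origin at its underside.
- chute_mid (a point): Middle of the chute's channel, 50 mm up the slope from the chute bed's origin; a bar over 75 mm from it is out. In the bed's frame: lip's inner face at x = -11, top at z = -3 mm; from x = 20 mm up there are side walls (|y| 31.5 to 35.5 mm, up to z = 13) and two clear keeper strips over the bars (2 mm over them, top z = 17 mm), so only the lowest bar can come out. Foot: blue plate 130 x 90 x 8 mm.
Mind the look-alikes: they are no part of the job. What is shaped like the bar0 but black, grey or turquoise is not meant.

How it is judged:
By the outcome, as a careful person would: the job done as asked, in the order asked, and still so for the second after the job is handed in, with the robot touching nothing.
Of pre0, pre1, pre2, pre3 only 1 to 2 are there at a start; the rules pass over those that are not, and their reading is None.
Once in a run the grip may slacken for a moment while it holds something.
It also fails if it takes over 210 s, if anything falls off the work surface, if the arm or the gripper's body presses on something with over 40 N, if the wrist force passes 120 N, or if a joint passes its speed limit or range.

## Working session

There is one attempt and no reset: what is moved stays moved. The work goes in short steps, Python scripts to look and compute and a tool call to move; the robot and the scene stay as the last step left them, time stands still between calls to the robot, and variables do not carry over. Pictures are saved under pics/ and viewed, about 12 in all and at most 16, crops included, and the job is handed in when it is done.

Besides the shell and the picture viewer there is one more tool, called after "Emit:" by a JSON object that holds its "api" and its "payload". step_arm: Moves the arm, as the interface text tells. Its arguments: {"type":"object","properties":{"steps":{"type":"array"}},"required":["steps"]}

```bash
mkdir -p pics; ls; python3 - <<'E'
from bench import *
import cv2
for n in ("scene","side"):
    p,d=snapshot(n); cv2.imwrite(f"pics/{n}0.png",p[:,:,::-1]); m=camera_model(n); print(n,m)
    import numpy as np; np.savez(f"{n}0.npz",p=p,d=d)
print(get_obs())
E
```

```text
pics
scene {'intrinsics': array([[518.26933761,   0.        , 270.11360101],
       [  0.        , 518.26933761, 208.26383994],
       [  0.        ,   0.        ,   1.        ]]), 'k1': -0.11214602921160575, 'origin': array([1.09208588, 0.44974527, 1.2100967 ]), 'orientation': array([-2.55635861,  0.01477627,  2.30799209])}
side {'intrinsics': array([[478.95681752,   0.        , 272.50001057],
       [  0.        , 478.95681752, 208.08951816],
       [  0.        ,   0.        ,   1.        ]]), 'k1': -0.12278769080100632, 'origin': array([0.43220285, 0.949148  , 0.84206757]), 'orientation': array([-2.23136428,  0.02420661, -3.05714218])}
{'time': 0.1, 'joint_positions': array([-1.03087738e-01,  8.78959191e-02,  1.37207471e+00,  6.68453404e-06,
        1.68358326e+00, -1.03089773e-01]), 'qvel': array([ 0.00123165, -0.00132018, -0.00272723,  0.00026157, -0.00147551,
       -0.00142325]), 'joint_torque': array([ 2.25695316e-03, -3.41256917e+01, -3.03301656e+01,  7.19034858e-02,
        3.05556308e-02, -9.49158243e-05]), 'tool_pos': array([5.49536373e-01, 5.23768517e-05, 2.12427504e-01]), 'ee_rot': array([-3.13964251e+00, -2.08433664e-04,  1.57079890e+00]), 'wrist_force': array([0.56690427, 0.08662529, 0.2051724 ]), 'wrist_torque': array([-0.03330506,  0.05534129,  0.03329984]), 'width': 0.09378203630170036}
```

View pics/scene0.png

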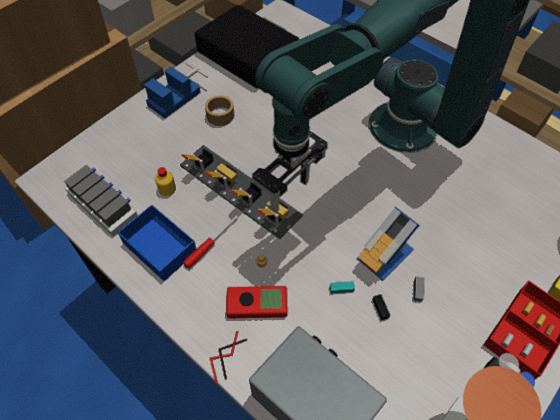

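View pics/side0.png

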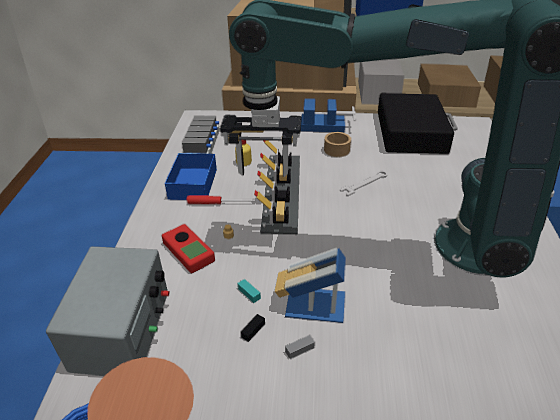

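The scene view shows the fixture row near (240,190), with yellow covers leaning to world +x. The chute is near (388,243), with brass bars at its low end (375,252). The black, grey and turquoise look-alikes lie at (340-420, 280-310). The side view agrees: fixture at (280,180), chute at (315,280).

```bash
cat > h.py <<'E'
from bench import *
import numpy as np, cv2
from scipy.spatial.transform import Rotation as Ro
def R(rpy): return Ro.from_euler('xyz',rpy).as_matrix()
def cloud(m,d,mask=None):
    """world xyz for pixels in mask with depth"""
    ok=d>0
    if mask is not None: ok&=mask
    v,u=np.nonzero(ok); K=m['intrinsics']
    xy=cv2.undistortPoints(np.c_[u,v].astype(np.float64)[:,None],K,np.array([m['k1'],0,0,0.]))[:,0]
    z=d[v,u][:,None]
    return (np.c_[xy,np.ones(len(xy))]*z)@R(m['orientation']).T+m['origin'],u,v
def project(m,P):
    q=(np.atleast_2d(P)-m['origin'])@R(m['orientation'])
    s=q[:,:2]/q[:,2:]; s=s*(1+m['k1']*(s**2).sum(1,keepdims=True))
    return s*m['intrinsics'][0,0]+m['intrinsics'][:2,2]
E
python3 - <<'E'
from h import *
for c in ("scene","side"):
    f=np.load(c+"0.npz"); p,d=f['p'],f['d']; m=camera_model(c)
    out={}
    for q in ("fixture","chute_bed","bar0","cover0","pre0"):
        for s in silhouettes(c,q)[:8]:
            P,u,v=cloud(m,d,s['pixels'])
            if len(P)==0: continue
            print(c,q,round(s['confidence'],2),s['rect'],len(P),P.mean(0).round(3),P.min(0).round(3),P.max(0).round(3))
            out.setdefault(q,s['pixels'])
    P,u,v=cloud(m,d,out.get('fixture'))
    k=(P[:,2]>.005)&(P[:,2]<.015); A=P[k]
    print('plate z',np.median(A[:,2]),cv2.minAreaRect((A[:,:2]*1000).astype(np.float32)))
    P,u,v=cloud(m,d,out.get('chute_bed'))
    k=(P[:,2]>.003)&(P[:,2]<.013); A=P[k]
    print('foot',np.median(A[:,2]),cv2.minAreaRect((A[:,:2]*1000).astype(np.float32)))
    np.savez(c+'m.npz',**out)
E
```

```text
scene fixture 0.64 [179.7, 144.3, 304.9, 239.2] 3423 [ 0.535 -0.201  0.021] [ 0.469 -0.415 -0.003] [ 0.63  -0.014  0.301]
scene chute_bed 0.8 [361.9, 207.2, 422.4, 268.6] 1370 [0.422 0.225 0.114] [ 0.315  0.159 -0.002] [0.505 0.264 0.153]
scene bar0 0.77 [327.9, 279.9, 354.3, 290.4] 228 [0.576 0.198 0.021] [ 0.549  0.17  -0.   ] [0.602 0.225 0.03 ]
scene bar0 0.6 [375.4, 242.7, 386.0, 255.2] 90 [0.459 0.219 0.094] [0.449 0.206 0.083] [0.47  0.233 0.102]
scene bar0 0.56 [411.7, 280.0, 423.0, 301.7] 243 [0.451 0.348 0.02 ] [0.417 0.324 0.   ] [0.48  0.372 0.028]
scene bar0 0.48 [373.4, 294.6, 388.9, 319.5] 230 [0.555 0.305 0.02 ] [0.53  0.278 0.004] [0.577 0.333 0.029]
scene bar0 0.44 [381.6, 235.2, 391.7, 245.5] 97 [0.441 0.221 0.106] [0.423 0.207 0.096] [0.451 0.236 0.115]
scene cover0 0.47 [230.7, 188.8, 248.3, 197.6] 90 [ 0.564 -0.163  0.074] [ 0.539 -0.205  0.009] [ 0.589 -0.148  0.104]
scene cover0 0.45 [260.8, 209.5, 272.9, 216.1] 62 [ 0.568 -0.066  0.085] [ 0.549 -0.081  0.063] [ 0.585 -0.053  0.105]
scene cover0 0.42 [208.1, 170.6, 224.5, 178.5] 76 [ 0.569 -0.257  0.08 ] [ 0.5
[... 2145 characters left out ...]
[262.8, 140.5, 278.1, 151.6] 69 [ 0.567 -0.348  0.075] [ 0.549 -0.368  0.055] [ 0.586 -0.334  0.099]
side cover0 0.3 [162.7, 221.0, 215.3, 273.2] 1467 [0.739 0.084 0.032] [ 0.671 -0.006 -0.001] [0.821 0.148 0.044]
side pre0 0.48 [282.6, 162.8, 288.8, 179.8] 82 [ 0.523 -0.221  0.056] [ 0.5   -0.31   0.008] [0.538 0.012 0.215]
side pre0 0.4 [321.1, 132.1, 353.7, 159.4] 661 [ 0.353 -0.459  0.027] [ 0.297 -0.592 -0.004] [ 0.4   -0.408  0.051]
plate z 0.00905455912086861 ((523.0527954101562, -209.850341796875), (99.85719299316406, 394.1719970703125), 1.3397493362426758)
foot 0.007921678311007097 ((433.11700439453125, 141.62222290039062), (146.03878784179688, 62.05501174926758), 80.73177337646484)
```

```bash
cat >> h.py <<'E'
def rel(pos,Rt,n=None):
    """shift + rotvec in present tool axes to reach world pose (TCP)"""
    o=get_obs(); R0=R(o['ee_rot'])
    t=R0.T@(np.array(pos)-o['tool_pos']); a=Ro.from_matrix(R0.T@Rt).as_rotvec()
    print('rel t',(t*1000).round(1),'mm a',a.round(4),'rad rows>=',np.linalg.norm(t)/.05,np.degrees(np.linalg.norm(a))/8.59)
def frame(zt,yt):
    zt=np.array(zt,float)/np.linalg.norm(zt); yt=np.array(yt,float); yt-=zt*(yt@zt); yt/=np.linalg.norm(yt)
    return np.c_[np.cross(yt,zt),yt,zt]
E
python3 - <<'E'
from h import *
m=camera_model('wrist'); o=get_obs(); R0=R(o['ee_rot'])
print(m, R0.round(2)); print('cam in tool',R0.T@(m['origin']-o['tool_pos']), (R0.T@R(m['orientation'])).round(3))
# chute bars: brass-coloured points near chute
for c in ('scene','side'):
    f=np.load(c+'0.npz'); P,u,v=cloud(camera_model(c),f['d']); col=f['p'][v,u].astype(int)
    k=(P[:,0]>.38)&(P[:,0]<.54)&(P[:,1]>.15)&(P[:,1]<.3)&(P[:,2]>.05)&(P[:,2]<.14)&(col[:,0]>col[:,2]+60)&(col[:,0]>col[:,1]+15)
    A=P[k]; n=np.linalg.svd(A-np.median(A,0))[2][2]; print(c,k.sum(),np.median(A,0),A.min(0),A.max(0),'n',n)
E
```

```text
{'intrinsics': array([[358.21322931,   0.        , 281.26947915],
       [  0.        , 358.21322931, 203.4626131 ],
       [  0.        ,   0.        ,   1.        ]]), 'k1': -0.022826200648547807, 'origin': array([0.55098575, 0.06484675, 0.38222482]), 'orientation': array([ 2.90997311e+00, -1.04579167e-03, -3.92148764e-04])} [[-0.  1.  0.]
 [ 1.  0. -0.]
 [-0.  0. -1.]]
cam in tool [ 0.06483718  0.00098775 -0.16868056] [[-0.    -0.973 -0.23 ]
 [ 1.    -0.001  0.001]
 [-0.001 -0.23   0.973]]
scene 562 [0.48240839 0.21929691 0.08148606] [0.41751809 0.18711319 0.05108785] [0.50791585 0.24757962 0.11416842] n [ 0.50887794 -0.04125695  0.85984947]
side 372 [0.48110013 0.217902   0.08128212] [0.42045252 0.19030282 0.05102481] [0.50604893 0.25030406 0.11319284] n [0.50232131 0.02133584 0.86441777]
```

```bash
python3 - <<'E'
from h import *
s,c=np.sin(np.radians(31)),np.cos(np.radians(31))
rel([.542,.219,.155],frame([-s,0,-c],[0,1,0]))
E
```

```text
rel t [219.   -8.   58.5] mm a [ 0.4241  0.4242 -1.5289] rad rows>= 4.536592444546241 10.954349283948297
```

Emit:
{"api": "step_arm", "payload": {"steps": [{"jaw": 1,"tx": 0.04,"ty": 0,"tz": 0,"ax": 0.04,"ay": 0.04,"az": -0.14},{"jaw": 1,"tx": 0.08,"ty": 0,"tz": 0,"ax": 0.08,"ay": 0.08,"az": -0.28},{"jaw": 1,"tx": 0.12,"ty": 0,"tz": 0,"ax": 0.12,"ay": 0.12,"az": -0.42},{"jaw": 1,"tx": 0.16,"ty": -0.003,"tz": 0.01,"ax": 0.155,"ay": 0.155,"az": -0.56},{"jaw": 1,"tx": 0.2,"ty": -0.005,"tz": 0.02,"ax": 0.194,"ay": 0.194,"az": -0.7},{"jaw": 1,"tx": 0.219,"ty": -0.008,"tz": 0.03,"ax": 0.233,"ay": 0.233,"az": -0.84},{"jaw": 1,"tx": 0.219,"ty": -0.008,"tz": 0.04,"ax": 0.272,"ay": 0.272,"az": -0.98},{"jaw": 1,"tx": 0.219,"ty": -0.008,"tz": 0.05,"ax": 0.31,"ay": 0.31,"az": -1.118}]}}

```text
time: 1.4
tool_pos: [0.542, 0.2197, 0.163]
ee_rot: [-3.048, -0.407, 2.693]
wrist_force: [-0.3, -0.2, 0.3]
width: 0.0941
```

```bash
python3 - <<'E'
from h import *
s,c=np.sin(np.radians(31)),np.cos(np.radians(31))
rel([.542,.219,.155],frame([-s,0,-c],[0,1,0]))
E
```

```text
rel t [-3.5  0.   7.3] mm a [ 0.1122  0.1131 -0.4049] rad rows>= 0.1615856565957432 2.902292636071828
```

Emit:
{"api": "step_arm", "payload": {"steps": [{"jaw": 1,"tx": -0.001,"ty": 0,"tz": 0.002,"ax": 0.037,"ay": 0.038,"az": -0.135},{"jaw": 1,"tx": -0.002,"ty": 0,"tz": 0.005,"ax": 0.075,"ay": 0.075,"az": -0.27},{"jaw": 1,"tx": -0.0035,"ty": 0,"tz": 0.007,"ax": 0.112,"ay": 0.113,"az": -0.405},{"jaw": 1,"tx": -0.0035,"ty": 0,"tz": 0.007,"ax": 0.112,"ay": 0.113,"az": -0.405}]}}

```text
time: 1.8
tool_pos: [0.5422, 0.2195, 0.1529]
ee_rot: [-3.141, -0.544, -3.141]
wrist_force: [-0.3, 0.3, -0.1]
width: 0.0939
```

```bash
cat >> h.py <<'E'
def shot(c,tag,mark=None,crop=None):
    m=camera_model(c); p,d=snapshot(c); q=p[:,:,::-1].copy(); np.savez(tag+'.npz',p=p,d=d,o=m['origin'],r=m['orientation'])
    if crop: l,t,r,b=crop; q=cv2.resize(q[t:b,l:r],None,fx=2,fy=2)
    cv2.imwrite(f'pics/{tag}.png',q); return m,p,d
E
python3 - <<'E'
from h import *
m,p,d=shot('wrist','w1')
print(get_obs()['tool_pos'],get_obs()['ee_rot'])
sil=silhouettes('wrist','bar0'); s,c=np.sin(np.radians(31)),np.cos(np.radians(31))
for q in sil[:6]:
    P,u,v=cloud(m,d,q['pixels']); print(round(q['confidence'],2),q['rect'],np.median(P,0).round(4))
# all points, brass, in trial bed frame at (.49,.219,.062), yaw 0
B=np.c_[[-c,0,s],[0,-1,0],[s,0,c]]
P,u,v=cloud(m,d); L=(P-[.49,.219,.062])@B*1000; col=p[v,u].astype(int)
k=(np.abs(L[:,0]-25)<60)&(np.abs(L[:,1])<40)&(np.abs(L[:,2])<30)
br=k&(col[:,0]>col[:,2]+60)&(col[:,0]>col[:,1]+15); bl=k&(col[:,2]>col[:,0]+40)
for n,kk in (('brass',br),('blue',bl)):
    print(n,kk.sum(),np.percentile(L[kk],[1,10,50,90,99],axis=0).round(1).tolist())
t=br&(abs(L[:,2]-11)<6)
A=np.c_[L[t][:,:2],np.ones(t.sum())]; print('top plane z=',np.linalg.lstsq(A,L[t][:,2],rcond=None)[0])
for lo,hi in ((-12,11),(11,30),(30,52)):
    j=t&(L[:,0]>lo)&(L[:,0]<hi); print(lo,j.sum(),np.percentile(L[j][:,1],[1,99]).round(1),np.median(L[j],0).round(1))
E
```

```text
[0.54218973 0.21929294 0.15383613] [-3.14009178 -0.54227988  3.13876397]
0.93 [233.6, 280.6, 291.2, 348.7] [0.557  0.2086 0.0194]
0.92 [241.6, 168.0, 321.4, 198.8] [0.4801 0.218  0.0787]
0.89 [262.4, 109.8, 307.6, 143.3] [0.44   0.221  0.1033]
0.8 [239.8, 195.4, 319.3, 224.9] [0.4959 0.2172 0.0691]
0.78 [388.2, 148.5, 444.6, 211.7] [0.4506 0.3439 0.0188]
0.74 [342.8, 262.1, 390.3, 299.4] [0.5461 0.2904 0.0191]
brass 6034 [[-12.4, -25.8, 7.2], [-6.3, -15.4, 8.2], [20.2, 0.2, 9.3], [64.7, 18.5, 10.4], [73.8, 29.9, 11.3]]
blue 12 [[15.7, -33.5, 14.5], [15.7, -32.9, 14.8], [16.2, -31.0, 16.4], [17.0, -29.0, 17.7], [17.1, -28.9, 17.9]]
top plane z= [ 6.42485130e-03 -3.55792264e-02  9.17823336e+00]
-12 2212 [-26.5  30.9] [-0.2  1.8  9.1]
11 1240 [-25.3  29.5] [18.4  1.7  9.3]
30 1189 [-14.4  14.3] [41.1  0.2  9.4]
```

View pics/w1.png

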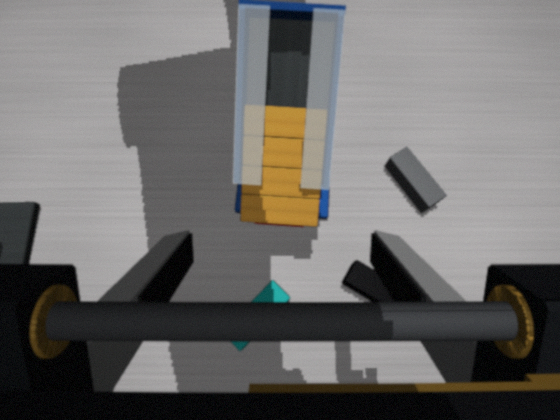

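The wrist view shows the lowest bar at (280,210), with bar1 to bar3 above it up to row 108. The walls run up to (240,5)/(343,8), so the chute is turned a few degrees.

```bash
python3 - <<'E'
from h import *
f=np.load('w1.npz'); p,d=f['p'],f['d']; m=camera_model('wrist'); m['origin'],m['orientation']=f['o'],f['r']
s,c=np.sin(np.radians(31)),np.cos(np.radians(31)); B=np.c_[[-c,0,s],[0,-1,0],[s,0,c]]
P,u,v=cloud(m,d); L=(P-[.49,.219,.062])@B*1000; col=p[v,u].astype(int)
br=(col[:,0]>col[:,2]+60)&(col[:,0]>col[:,1]+15)&(abs(L[:,2]-9.3)<3)&(abs(L[:,1])<45)
a=br&(L[:,0]<17)&(L[:,0]>-16)   # uncovered part: bar0 + bit of bar1
r=cv2.minAreaRect(L[a][:,:2].astype(np.float32)); print(r)
# left/right ends & lower edge by line fits
def edge(ax,side,sel,n=9):
    o=1-ax; X=L[sel]; bins=np.linspace(*np.percentile(X[:,o],[6,94]),n); pts=[]
    for i in range(n-1):
        b=X[(X[:,o]>=bins[i])&(X[:,o]<bins[i+1])]
        if len(b)>5: pts.append(((bins[i]+bins[i+1])/2,np.percentile(b[:,ax],2 if side<0 else 98)))
    return np.polyfit(*np.array(pts).T,1)
print('low edge x(y)',edge(0,-1,a),'y lo(x)',edge(1,-1,a),'y hi(x)',edge(1,1,a))
# blue walls tops
bl=(col[:,2]>col[:,0]+30)&(L[:,2]>8)&(L[:,2]<25)&(L[:,0]>20)&(L[:,0]<160)&(abs(L[:,1])<60)
for sg in (-1,1):
    j=bl&(L[:,1]*sg>15); 
    if j.sum()>10: print('wall',sg,j.sum(),np.polyfit(L[j][:,0],L[j][:,1],1),np.median(L[j],0))
# dark bed slot between keepers
dk=(col.max(1)<70)&(abs(L[:,2]+11)<5)&(L[:,0]>80)&(L[:,0]<140)&(abs(L[:,1])<20)
if dk.sum()>50: print('slot',dk.sum(),edge(1,-1,dk),edge(1,1,dk))
# centre between keepers of brass at x 30..70
kp=br&(L[:,0]>28)&(L[:,0]<72); print('gap brass',edge(1,-1,kp),edge(1,1,kp))
E
```

```text
((2.0417356491088867, 2.166807174682617), (58.875606536865234, 30.42945671081543), 87.05732727050781)
low edge x(y) [  0.06976341 -12.1073906 ] y lo(x) [-2.35378966e-02 -2.59470229e+01] y hi(x) [-0.05992538 30.22400506]
wall -1 369 [  0.08530152 -40.06271711] [138.17425113 -29.30031205  14.01214078]
wall 1 171 [-0.10305784 37.22721378] [140.70173738  22.99196416  13.85983628]
slot 3370 [ -0.05545746 -12.7416026 ] [-0.05736116 16.84345795]
gap brass [ -0.06353707 -11.58775623] [-0.06296306 16.53811131]
```

```bash
cat >> h.py <<'E'
s31,c31=np.sin(np.radians(31)),np.cos(np.radians(31)); PSI=-.068
BED=R([0,0,PSI])@np.c_[[-c31,0,s31],[0,-1,0],[s31,0,c31]]; O=np.array([.490,.2168,.062])
RG=BED@np.diag([1,-1,-1.])   # tool pose for the draw
YF=.0236; RF=R([0,0,YF]); F=np.array([.5233,-.2105,0])
RD=RF@np.diag([-1,1,-1.])    # tool straight down, jaws along fixture y
def bed(x,y,z): return O+BED@np.array([x,y,z])/1000
def fix(x,y,z): return F+RF@np.array([x,y,z])/1000
E
python3 - <<'E'
from h import *
print(RG.round(3)); rel(bed(0,0,40),RG); rel(bed(0,0,-3),RG)
E
```

```text
[[-0.855  0.068 -0.514]
 [ 0.058  0.998  0.035]
 [ 0.515  0.    -0.857]]
rel t [-3.  -3.7 66.4] mm a [-0.0345  0.0001  0.0557] rad rows>= 1.3315409477016389 0.43695191874602557
rel t [ -3.1  -2.2 109.4] mm a [-0.0345  0.0001  0.0557] rad rows>= 2.1888898879112406 0.43695191874602557
```

Emit:
{"api": "step_arm", "payload": {"steps": [{"jaw": 1,"tx": -0.003,"ty": -0.004,"tz": 0.03,"ax": -0.0345,"ay": 0,"az": 0.056},{"jaw": 1,"tx": -0.003,"ty": -0.004,"tz": 0.06,"ax": -0.0345,"ay": 0,"az": 0.056},{"jaw": 1,"tx": -0.003,"ty": -0.003,"tz": 0.08,"ax": -0.0345,"ay": 0,"az": 0.056},{"jaw": 1,"tx": -0.003,"ty": -0.002,"tz": 0.095,"ax": -0.0345,"ay": 0,"az": 0.056},{"jaw": 1,"tx": -0.003,"ty": -0.002,"tz": 0.105,"ax": -0.0345,"ay": 0,"az": 0.056},{"jaw": 1,"tx": -0.003,"ty": -0.002,"tz": 0.109,"ax": -0.0345,"ay": 0,"az": 0.056},{"jaw": 1,"tx": -0.003,"ty": -0.002,"tz": 0.109,"ax": -0.0345,"ay": 0,"az": 0.056}]}}

```text
time: 2.6
tool_pos: [0.4886, 0.217, 0.0602]
ee_rot: [-3.141, -0.54, 3.072]
wrist_force: [0.4, -0.1, 0.0]
width: 0.0936
```

```bash
python3 - <<'E'
from h import *
rel(bed(0,0,-3),RG); shot('wrist','w2')
E
```

```text
rel t [-0.3 -0.1  0.7] mm a [ 0.0003  0.0009 -0.001 ] rad rows>= 0.016002909969888932 0.009489491634669231
```

View pics/w2.png

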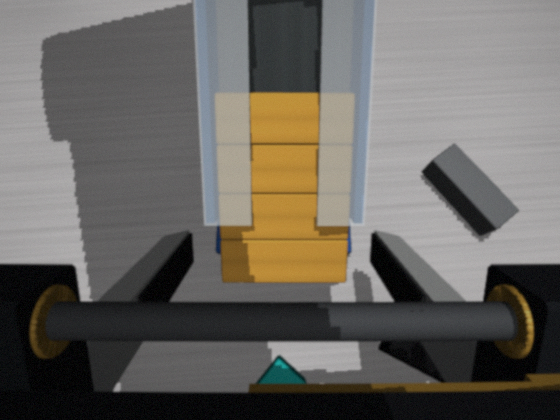

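```bash
python3 - <<'E'
from h import *
m=camera_model('wrist'); o=get_obs(); R0=R(o['ee_rot'])
T=lambda x,y,z:project(m,o['tool_pos']+R0@np.array([x,y,z])/1000)[0].round(0)
print('tcp',T(0,0,0),'tips',T(0,47,8),T(8,47,8),T(-8,47,8),'top face bar0 corners expected',[T(x,y,-14) for x in (-11,11) for y in (-30,30)])
E
```

```text
tcp [283. 249.] tips [373. 244.] [374. 229.] [372. 258.] top face bar0 corners expected [array([220., 282.]), array([347., 282.]), array([218., 237.]), array([349., 237.])]
```

The bar's top face, (221–347, 239–282), matches the prediction, and it's centred between the fingers. I'll grip it.

Emit:
{"api": "step_arm", "payload": {"steps": [{"jaw": 0},{"jaw": 0},{"jaw": 0},{"jaw": 0},{"jaw": 0},{"jaw": 0},{"jaw": 0}]}}

```text
invalid input
```

Emit:
{"api": "step_arm", "payload": {"steps": [{"jaw": 0,"tz": -0.006},{"jaw": 0,"tz": -0.014},{"jaw": 0,"tz": -0.024},{"jaw": 0,"tz": -0.036},{"jaw": 0,"tz": -0.05},{"jaw": 0,"tz": -0.07},{"jaw": 0,"tz": -0.09},{"jaw": 0,"tz": -0.1}]}}

```text
invalid input
```

```bash
python3 - <<'E'
from h import *
o=get_obs(); print(o['width'],o['wrist_force'])
shot('wrist','w3')
for e in ((0,-142.5),(0,47.5)): print(fix(*e,0)); rel(fix(*e,39+3+75),RD)
E
```

```text
0.09416299323510341 [-0.49616953  0.49752151  0.93499014]
[ 0.52666269 -0.35296032  0.        ]
rel t [ -36.6 -566.2  -87.6] mm a [ 0.0251 -0.5385 -0.0901] rad rows>= 11.4823536564644 3.6454617627272223
[ 0.5221791  -0.16301323  0.        ]
rel t [ -21.6 -377.   -78.6] mm a [ 0.0251 -0.5385 -0.0901] rad rows>= 7.714584445665323 3.6454617627272223
```

View pics/w3.png

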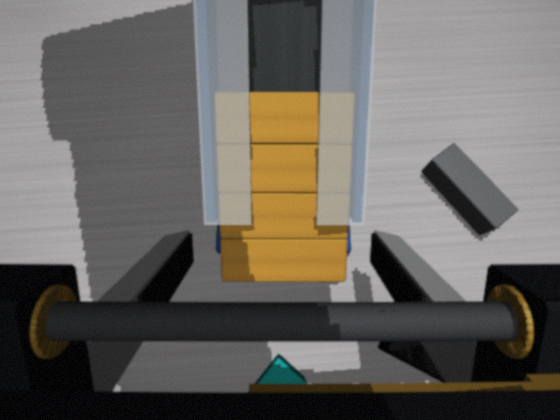

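The picture is unchanged: the rows were refused because they need all their keys. I'll resend them complete.

Emit:
{"api": "step_arm", "payload": {"steps": [{"jaw": 0,"tx": 0,"ty": 0,"tz": 0,"ax": 0,"ay": 0,"az": 0},{"jaw": 0,"tx": 0,"ty": 0,"tz": 0,"ax": 0,"ay": 0,"az": 0},{"jaw": 0,"tx": 0,"ty": 0,"tz": 0,"ax": 0,"ay": 0,"az": 0},{"jaw": 0,"tx": 0,"ty": 0,"tz": 0,"ax": 0,"ay": 0,"az": 0},{"jaw": 0,"tx": 0,"ty": 0,"tz": 0,"ax": 0,"ay": 0,"az": 0},{"jaw": 0,"tx": 0,"ty": 0,"tz": 0,"ax": 0,"ay": 0,"az": 0},{"jaw": 0,"tx": 0,"ty": 0,"tz": 0,"ax": 0,"ay": 0,"az": 0}]}}

```text
time: 3.4
tool_pos: [0.4895, 0.2174, 0.0607]
ee_rot: [3.141, -0.539, 3.073]
wrist_force: [0.1, 1.2, -0.6]
width: 0.0599
```

Gripped at 59.9 mm. Next I draw it along +z.

Emit:
{"api": "step_arm", "payload": {"steps": [{"jaw": 0,"tx": 0,"ty": 0,"tz": -0.006,"ax": 0,"ay": 0,"az": 0},{"jaw": 0,"tx": 0,"ty": 0,"tz": -0.014,"ax": 0,"ay": 0,"az": 0},{"jaw": 0,"tx": 0,"ty": 0,"tz": -0.024,"ax": 0,"ay": 0,"az": 0},{"jaw": 0,"tx": 0,"ty": 0,"tz": -0.036,"ax": 0,"ay": 0,"az": 0},{"jaw": 0,"tx": 0,"ty": 0,"tz": -0.05,"ax": 0,"ay": 0,"az": 0},{"jaw": 0,"tx": 0,"ty": 0,"tz": -0.07,"ax": 0,"ay": 0,"az": 0},{"jaw": 0,"tx": 0,"ty": 0,"tz": -0.09,"ax": 0,"ay": 0,"az": 0},{"jaw": 0,"tx": 0,"ty": 0,"tz": -0.1,"ax": 0,"ay": 0,"az": 0}]}}

```text
time: 4.2
tool_pos: [0.5421, 0.2137, 0.1491]
ee_rot: [3.14, -0.535, 3.073]
wrist_force: [-0.1, 0.6, -2.3]
width: 0.06
```

```bash
python3 - <<'E'
from h import *
o=get_obs(); print(o['width'],o['wrist_force'])
shot('wrist','w4')
rel(fix(0,-142.5,160),RD); rel(fix(0,47.5,160),RD)
E
```

```text
0.06001591630599926 [-0.07812683  0.57116537 -2.31675545]
rel t [ -14.2 -566.4  -21.7] mm a [ 0.0268 -0.5332 -0.0902] rad rows>= 11.340486656354942 3.6111896982917915
rel t [   0.8 -377.3  -12.4] mm a [ 0.0268 -0.5332 -0.0902] rad rows>= 7.549154947885258 3.6111896982917915
```

View pics/w4.png

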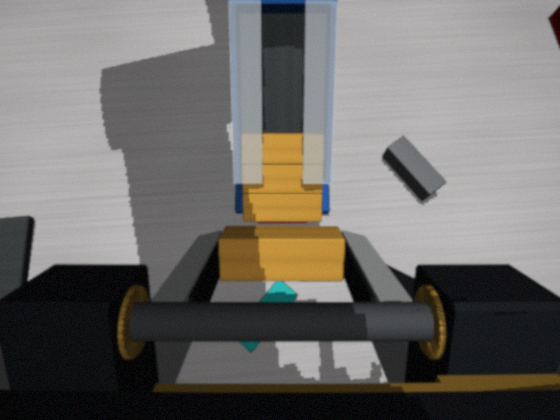

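Bar0 is held level at (280,252), bar1 has slid to the lip at (282,205), and three bars remain in the chute. I'll carry this one to the empty cradle at y≈-0.163.

Emit:
{"api": "step_arm", "payload": {"steps": [{"jaw": 0,"tx": 0,"ty": -0.02,"tz": -0.002,"ax": 0.003,"ay": -0.065,"az": -0.011},{"jaw": 0,"tx": 0,"ty": -0.05,"tz": -0.004,"ax": 0.006,"ay": -0.13,"az": -0.022},{"jaw": 0,"tx": 0,"ty": -0.09,"tz": -0.006,"ax": 0.01,"ay": -0.2,"az": -0.034},{"jaw": 0,"tx": 0,"ty": -0.13,"tz": -0.008,"ax": 0.0135,"ay": -0.267,"az": -0.045},{"jaw": 0,"tx": 0,"ty": -0.17,"tz": -0.01,"ax": 0.017,"ay": -0.333,"az": -0.056},{"jaw": 0,"tx": 0,"ty": -0.21,"tz": -0.012,"ax": 0.02,"ay": -0.4,"az": -0.068},{"jaw": 0,"tx": 0.001,"ty": -0.25,"tz": -0.012,"ax": 0.023,"ay": -0.467,"az": -0.079},{"jaw": 0,"tx": 0.001,"ty": -0.285,"tz": -0.012,"ax": 0.027,"ay": -0.533,"az": -0.09}]}}

```text
time: 5.05
tool_pos: [0.527, -0.0723, 0.1599]
ee_rot: [-3.141, 0.001, -3.118]
wrist_force: [0.4, 0.0, -2.3]
width: 0.0597
```

```bash
python3 - <<'E'
from h import *
print(get_obs()['width']); rel(fix(0,47.5,130),RD)
E
```

```text
0.059658913029806575
rel t [  7.  -90.6  29.9] mm a [-0.0002  0.0009  0.0001] rad rows>= 1.9124881492559271 0.005874468022304673
```

Emit:
{"api": "step_arm", "payload": {"steps": [{"jaw": 0,"tx": 0.002,"ty": -0.03,"tz": 0,"ax": 0,"ay": 0,"az": 0},{"jaw": 0,"tx": 0.004,"ty": -0.06,"tz": 0,"ax": 0,"ay": 0,"az": 0},{"jaw": 0,"tx": 0.006,"ty": -0.08,"tz": 0.005,"ax": 0,"ay": 0,"az": 0},{"jaw": 0,"tx": 0.007,"ty": -0.09,"tz": 0.01,"ax": 0,"ay": 0,"az": 0},{"jaw": 0,"tx": 0.007,"ty": -0.0905,"tz": 0.01,"ax": 0,"ay": 0,"az": 0}]}}

```text
time: 5.55
tool_pos: [0.5208, -0.1632, 0.1484]
ee_rot: [3.14, -0.003, -3.12]
wrist_force: [0.6, 0.5, -2.8]
width: 0.0599
```

```bash
python3 - <<'E'
from h import *
m,p,d=shot('wrist','w5'); print(get_obs()['width'],get_obs()['tool_pos']); rel(fix(0,47.5,42),RD)
for i in range(4):
  for q in ([11,0,3],[-17,0,3]): pass
pr=lambda *a: project(m,fix(*a))[0].round(0)
for y in (-142.5,-47.5,47.5,142.5):
    print(y,'seat',pr(0,y,39),'cradle tops +x,-x at y±18',[pr(x,y+e,42).tolist() for x in (13,-13) for e in (-18,18)],'hinge',[pr(24,y+e,53).tolist() for e in (-14,14)])
print('plate corners',[pr(x,y,10).tolist() for x in (-50,50) for y in (-195,195)])
E
```

```text
0.059713257117184566 [ 0.52131666 -0.16243033  0.1488583 ]
rel t [ -1.   -0.8 106.9] mm a [ 0.0018 -0.0015 -0.0006] rad rows>= 2.137267500703899 0.016412663611695848
-142.5 seat [ 47. 205.] cradle tops +x,-x at y±18 [[25.0, 222.0], [69.0, 222.0], [20.0, 190.0], [65.0, 190.0]] hinge [[23.0, 239.0], [58.0, 239.0]]
-47.5 seat [164. 205.] cradle tops +x,-x at y±18 [[142.0, 222.0], [187.0, 222.0], [139.0, 190.0], [185.0, 190.0]] hinge [[143.0, 239.0], [179.0, 239.0]]
47.5 seat [283. 205.] cradle tops +x,-x at y±18 [[260.0, 221.0], [305.0, 221.0], [260.0, 189.0], [306.0, 189.0]] hinge [[265.0, 239.0], [301.0, 239.0]]
142.5 seat [402. 204.] cradle tops +x,-x at y±18 [[379.0, 221.0], [424.0, 221.0], [381.0, 189.0], [427.0, 189.0]] hinge [[387.0, 239.0], [423.0, 238.0]]
plate corners [[0.0, 141.0], [456.0, 139.0], [19.0, 251.0], [444.0, 250.0]]
```

View pics/w5.png

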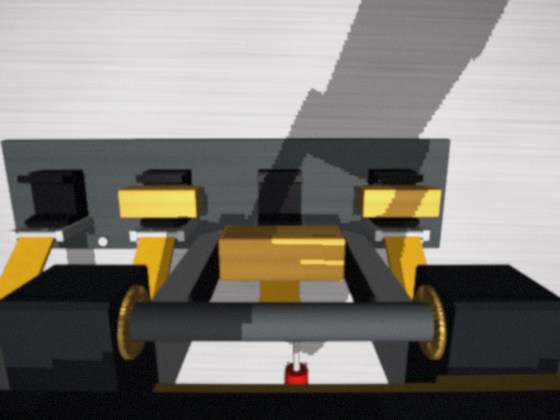

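The plate shows at (4–449, 139–248). Two pre-bars sit at (160,200) and (400,200). The cradles at (60,195) and (280,195) are empty, and the bar is held level. I'll refine the seats from the pre-bars.

```bash
python3 - <<'E'
from h import *
f=np.load('w5.npz'); p,d=f['p'],f['d']; m=camera_model('wrist'); m['origin'],m['orientation']=f['o'],f['r']
P,u,v=cloud(m,d); L=(P-F)@RF*1000; col=p[v,u].astype(int)
br=(col[:,0]>col[:,2]+60)&(col[:,0]>110)&(v<222)
for nm,lo,hi,y0 in (('a',110,210,-47.5),('b',350,445,142.5)):
    k=br&(u>lo)&(u<hi)&(L[:,2]>40)
    print(nm,k.sum(),'z',np.median(L[k][:,2]),np.percentile(L[k],[2,98],axis=0).round(1).tolist())
    t=k&(L[:,2]>np.median(L[k][:,2])-3); print(cv2.minAreaRect(L[t][:,:2].astype(np.float32)))
pl=(abs(L[:,2]-10)<4)&(col.max(1)<95)&(v<255)
X=L[pl]; print('plate',pl.sum(),np.percentile(X,[.5,99.5],axis=0).round(1),np.median(X[:,2]))
# back edge line
b=[(a,np.percentile(X[(X[:,1]>a)&(X[:,1]<a+20)][:,0],1)) for a in range(-150,180,20) if ((X[:,1]>a)&(X[:,1]<a+20)).sum()>30]
print(np.polyfit(*np.array(b).T,1))
E
```

```text
a 2211 z 47.56504128934834 [[-13.9, -78.2, 44.3], [7.8, -21.0, 48.9]]
((-2.9977846145629883, -49.84375762939453), (59.9029655456543, 22.503293991088867), 89.8288803100586)
b 2121 z 47.378112366054765 [[-13.7, 110.3, 45.4], [7.3, 167.7, 48.8]]
((-3.215616226196289, 139.6708526611328), (21.755537033081055, 60.14488983154297), 0.04540982469916344)
plate 22752 [[ -50.1 -194.1    6.1]
 [  46.4  187.6   12.2]] 7.593325089025326
[-1.26008802e-03 -4.97377406e+01]
```

```bash
python3 - <<'E'
from h import *
f=np.load('w5.npz'); p,d=f['p'],f['d']; m=camera_model('wrist'); m['origin'],m['orientation']=f['o'],f['r']
P,u,v=cloud(m,d); L=(P-F)@RF*1000
for uc in (270,292,400,60):
    print(uc)
    for r in range(166,226 if uc==400 else 224,2):
        k=(u>=uc-3)&(u<=uc+3)&(v==r); print((r,*np.median(L[k],0).round(1)[[0,2]].tolist()),end=' ')
    print()
k=(L[:,2]>33)&(L[:,2]<46)&(abs(L[:,1]-47)<30)&(v<190)&(v>165)&(u>240)&(u<320); print('cradle y',np.percentile(L[k][:,1],[2,98]),k.sum())
E
```

```text
270
(166, -27.0, 7.9) (168, -25.3, 7.6) (170, -24.8, 17.2) (172, -24.3, 25.6) (174, -22.6, 25.1) (176, -23.1, 39.4) (178, -21.5, 39.3) (180, -20.0, 39.8) (182, -17.5, 34.1) (184, -14.3, 25.2) (186, -12.6, 25.3) (188, -11.0, 25.3) (190, -9.3, 25.5) (192, -7.8, 26.3) (194, -5.9, 25.7) (196, -4.2, 25.3) (198, -2.4, 25.2) (200, -0.7, 25.1) (202, 1.0, 25.2) (204, 2.7, 25.3) (206, 4.2, 25.9) (208, 6.0, 25.6) (210, 7.7, 25.9) (212, 9.5, 25.5) (214, 10.7, 27.6) (216, 11.3, 31.9) (218, 12.0, 35.3) (220, 12.8, 38.8) (222, 14.2, 39.7) 
292
(166, -27.0, 7.5) (168, -25.2, 7.3) (170, -24.8, 17.3) (172, -24.2, 25.0) (174, -22.6, 25.2) (176, -23.1, 39.5) (178, -21.6, 39.6) (180, -20.1, 40.1) (182, -17.3, 33.0) (184, -14.3, 25.3) (186, -12.7, 25.6) (188, -10.9, 25.5) (190, -9.3, 25.5) (192, -7.6, 25.8) (194, -5.9, 25.6) (196, -4.3, 25.9) (198, -2.6, 25.9) (200, -0.8, 25.7) (202, 0.9, 25.6) (204, 2.7, 25.3) (206, 4.4, 25.2) (208, 6.0, 25.8) (210, 7.8, 25.6) (212, 9.6, 25.4) (214, 10.6, 28.3) (216, 11.4, 31.6) (218, 12.0, 35.7) (220, 12.8, 38.9) (222, 14.3, 39.5) 
400
(166, -26.7, 6.3) (168, -25.1, 7.4
[... 383 characters left out ...]
, 47.3) (212, 4.1, 47.5) (214, 5.7, 47.3) (216, 7.3, 47.4) (218, 12.2, 35.6) (220, 12.9, 39.2) (222, 14.4, 40.0) (224, 16.2, 39.4) 
60
(166, -27.7, 7.9) (168, -25.9, 7.2) (170, -25.1, 14.6) (172, -25.0, 25.8) (174, -23.4, 26.2) (176, -23.7, 39.5) (178, -22.1, 39.2) (180, -20.4, 39.0) (182, -19.0, 40.2) (184, -14.9, 25.7) (186, -13.2, 25.8) (188, -11.5, 25.5) (190, -9.9, 25.9) (192, -8.1, 25.4) (194, -6.3, 25.3) (196, -4.8, 25.9) (198, -3.1, 26.0) (200, -1.3, 25.7) (202, 0.4, 25.8) (204, 2.1, 25.9) (206, 3.9, 25.9) (208, 5.7, 25.7) (210, 7.3, 26.2) (212, 9.2, 25.5) (214, 10.4, 27.5) (216, 11.3, 30.8) (218, 12.1, 34.2) (220, 12.8, 37.9) (222, 13.7, 40.5) 
cradle y [27.305954   61.78208508] 351
```

```bash
python3 - <<'E'
from h import *
f=np.load('w5.npz'); p,d=f['p'],f['d']; m=camera_model('wrist'); m['origin'],m['orientation']=f['o'],f['r']
o=get_obs(); P,u,v=cloud(m,d); T=(P-o['tool_pos'])@R(o['ee_rot'])*1000; col=p[v,u].astype(int)
k=(col[:,0]>col[:,2]+50)&(v>224)&(v<284)&(u>215)&(u<350)&(abs(T[:,2])<30)
print(k.sum(),np.percentile(T[k],[1,50,99],axis=0).round(1).tolist())
t=k&(T[:,2]<-8); print(np.median(T[t],0),np.percentile(T[t],[1,99],axis=0).round(1)); print(cv2.minAreaRect(T[t][:,:2].astype(np.float32)))
E
```

```text
6650 [[-10.1, -31.1, -10.4], [3.4, -1.1, -8.9], [11.5, 27.2, 9.3]]
[ 0.85405484 -2.06877652 -9.11864951] [[-10.1 -31.2 -10.5]
 [ 11.   27.2  -8.1]]
((0.5422964096069336, -1.9063358306884766), (22.015626907348633, 60.03706359863281), 0.03530370444059372)
```

```bash
cat >> h.py <<'E'
F=F+RF@np.array([-2.3,-.9,0])/1000
E
python3 - <<'E'
from h import *
rel(fix(0,47.5,42),RD)
E
```

```text
rel t [  1.3  -1.7 106.9] mm a [ 0.0018 -0.0015 -0.0006] rad rows>= 2.1375746621961325 0.016412663611695848
```

Emit:
{"api": "step_arm", "payload": {"steps": [{"jaw": 0,"tx": 0.001,"ty": -0.0017,"tz": 0.02,"ax": 0.0018,"ay": -0.0015,"az": 0},{"jaw": 0,"tx": 0.0013,"ty": -0.0017,"tz": 0.045,"ax": 0.0018,"ay": -0.0015,"az": 0},{"jaw": 0,"tx": 0.0013,"ty": -0.0017,"tz": 0.07,"ax": 0.0018,"ay": -0.0015,"az": 0},{"jaw": 0,"tx": 0.0013,"ty": -0.0017,"tz": 0.085,"ax": 0.0018,"ay": -0.0015,"az": 0},{"jaw": 0,"tx": 0.0013,"ty": -0.0017,"tz": 0.096,"ax": 0.0018,"ay": -0.0015,"az": 0},{"jaw": 0,"tx": 0.0013,"ty": -0.0017,"tz": 0.103,"ax": 0.0018,"ay": -0.0015,"az": 0},{"jaw": 0,"tx": 0.0013,"ty": -0.0017,"tz": 0.107,"ax": 0.0018,"ay": -0.0015,"az": 0},{"jaw": 0,"tx": 0.0013,"ty": -0.0017,"tz": 0.107,"ax": 0.0018,"ay": -0.0015,"az": 0}]}}

```text
time: 6.4
tool_pos: [0.5181, -0.1628, 0.0417]
ee_rot: [3.141, -0.005, -3.117]
wrist_force: [-5.9, 0.5, -0.1]
width: 0.0598
```

```bash
python3 - <<'E'
from h import *
print(get_obs()['width'],get_obs()['wrist_force']);rel(fix(0,47.5,39),RD)
E
```

```text
0.05977578864713683 [-5.88072817  0.51720173 -0.08512666]
rel t [-1.8 -1.2  2.7] mm a [ 0.0008 -0.005   0.0009] rad rows>= 0.0690270062664531 0.034230186602735975
```

Emit:
{"api": "step_arm", "payload": {"steps": [{"jaw": 0,"tx": 0.001,"ty": -0.001,"tz": 0,"ax": 0,"ay": -0.005,"az": 0},{"jaw": 0,"tx": 0.001,"ty": -0.001,"tz": 0.001,"ax": 0,"ay": -0.005,"az": 0},{"jaw": 0,"tx": 0.001,"ty": -0.001,"tz": 0.002,"ax": 0,"ay": -0.005,"az": 0},{"jaw": 0,"tx": 0.001,"ty": -0.001,"tz": 0.002,"ax": 0,"ay": -0.005,"az": 0}]}}

```text
time: 6.8
tool_pos: [0.5174, -0.1636, 0.0397]
ee_rot: [3.141, 0.0, -3.117]
wrist_force: [0.5, 1.2, -1.5]
width: 0.0597
```

```bash
python3 - <<'E'
from h import *
print(get_obs()['width'],get_obs()['wrist_force']);rel(fix(0,47.5,39),RD)
E
```

```text
0.05968564747901213 [ 0.46347698  1.24154834 -1.50596633]
rel t [-2.5 -0.4  0.7] mm a [0.0009 0.0005 0.0011] rad rows>= 0.05297918307294449 0.010099656497733409
```

Emit:
{"api": "step_arm", "payload": {"steps": [{"jaw": 0,"tx": 0,"ty": 0,"tz": 0.001,"ax": 0,"ay": 0,"az": 0},{"jaw": 0,"tx": 0,"ty": 0,"tz": 0.0015,"ax": 0,"ay": 0,"az": 0},{"jaw": 0,"tx": 0,"ty": 0,"tz": 0.0015,"ax": 0,"ay": 0,"az": 0}]}}

```text
time: 7.1
tool_pos: [0.5173, -0.1636, 0.038]
ee_rot: [3.141, 0.0, -3.117]
wrist_force: [0.1, 0.1, -3.0]
width: 0.0599
```

Emit:
{"api": "step_arm", "payload": {"steps": [{"jaw": 0,"tx": 0,"ty": 0,"tz": 0.001,"ax": 0,"ay": 0,"az": 0},{"jaw": 0,"tx": 0,"ty": 0,"tz": 0.002,"ax": 0,"ay": 0,"az": 0},{"jaw": 0,"tx": 0,"ty": 0,"tz": 0.002,"ax": 0,"ay": 0,"az": 0}]}}

```text
time: 7.4
tool_pos: [0.5176, -0.1637, 0.0368]
ee_rot: [3.141, 0.001, -3.117]
wrist_force: [-1.7, 0.3, 1.1]
width: 0.06
```

Emit:
{"api": "step_arm", "payload": {"steps": [{"jaw": 0.8,"tx": 0,"ty": 0,"tz": 0,"ax": 0,"ay": 0,"az": 0},{"jaw": 0.8,"tx": 0,"ty": 0,"tz": 0,"ax": 0,"ay": 0,"az": 0},{"jaw": 0.8,"tx": 0,"ty": 0,"tz": 0,"ax": 0,"ay": 0,"az": 0},{"jaw": 0.8,"tx": 0,"ty": 0,"tz": -0.01,"ax": 0,"ay": 0,"az": 0},{"jaw": 0.8,"tx": 0,"ty": 0,"tz": -0.03,"ax": 0,"ay": 0,"az": 0},{"jaw": 0.8,"tx": 0,"ty": 0,"tz": -0.06,"ax": 0,"ay": 0,"az": 0},{"jaw": 0.8,"tx": 0,"ty": 0,"tz": -0.1,"ax": 0,"ay": 0,"az": 0},{"jaw": 0.8,"tx": 0,"ty": 0,"tz": -0.13,"ax": 0,"ay": 0,"az": 0}]}}

```text
time: 8.2
tool_pos: [0.518, -0.1641, 0.1701]
ee_rot: [-3.141, 0.004, -3.117]
wrist_force: [0.7, 0.2, 0.5]
width: 0.0752
```

```bash
python3 - <<'E'
from h import *
o=get_obs(); print(o['width'],o['wrist_force'],o['tool_pos'])
m,p,d=shot('wrist','w6')
P,u,v=cloud(m,d); L=(P-F)@RF*1000; col=p[v,u].astype(int)
br=(col[:,0]>col[:,2]+60)&(col[:,0]>90)&(L[:,2]>42)&(L[:,2]<54)&(abs(L[:,0])<18)
for y0 in (-142.5,-47.5,47.5,142.5):
    k=br&(abs(L[:,1]-y0)<40)
    if k.sum()>200: print(y0,k.sum(),np.median(L[k][:,2]),cv2.minAreaRect(L[k][:,:2].astype(np.float32)))
# empty cradle -142.5 profile
for r in range(150,300,2):
    k=(abs(L[:,1]+145)<8)&(v==r)&(L[:,2]>15)
    if k.sum()>3 and abs(np.median(L[k][:,0]))<25: print((r,*np.median(L[k],0).round(1)[[0,2]].tolist()),end=' ')
rel(bed(0,0,100),RG)
E
```

```text
0.07524535128811131 [0.65253168 0.20750321 0.54739345] [ 0.51803756 -0.16406824  0.17008293]
-47.5 1937 47.507324227935015 ((-0.828608512878418, -49.23103713989258), (22.18899154663086, 60.5327262878418), 0.26628729701042175)
47.5 1851 47.49490193707877 ((-2.4835453033447266, 46.63812255859375), (21.67896270751953, 59.983863830566406), 0.2768305540084839)
142.5 1862 47.3402854718371 ((-0.843998908996582, 140.36044311523438), (59.62929153442383, 21.76312828063965), 89.8470230102539)
(170, -22.7, 25.7) (172, -21.0, 25.9) (174, -21.2, 39.2) (176, -19.6, 39.6) (178, -17.8, 39.5) (180, -14.0, 27.0) (182, -11.9, 25.7) (184, -10.1, 25.8) (186, -8.3, 25.5) (188, -6.4, 25.4) (190, -4.7, 26.0) (192, -2.8, 25.9) (194, -1.0, 26.0) (196, 0.8, 25.8) (198, 2.7, 25.6) (200, 4.6, 25.8) (202, 6.5, 25.4) (204, 8.3, 25.6) (206, 10.1, 25.9) (208, 12.0, 25.7) (210, 13.1, 28.9) (212, 13.9, 33.1) (214, 14.7, 36.7) (216, 15.5, 40.3) (218, 17.5, 39.9) (220, 19.4, 39.6) (226, 21.0, 52.3) (228, 22.2, 54.0) (230, 24.0, 54.0) rel t [-29.8 378.   26.8] mm a [-0.0293  0.5536  0.0893] rad rows>= 7.602059736023193 3.7456332498337948
```

View pics/w6.png

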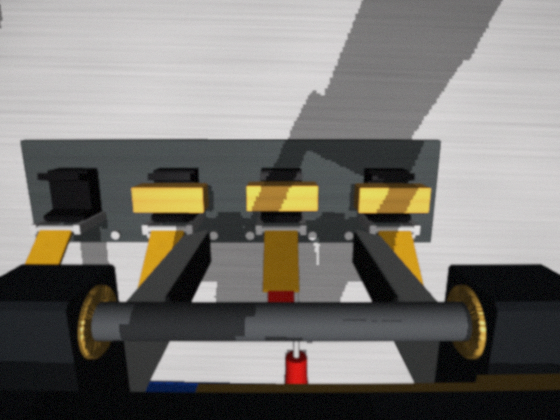

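The new bar lies level at (282,197), at the same height as its neighbours (47.5 measured for all three), so it's seated. On to the second bar.

Emit:
{"api": "step_arm", "payload": {"steps": [{"jaw": 1,"tx": -0.004,"ty": 0.045,"tz": 0,"ax": -0.002,"ay": 0.04,"az": 0.006},{"jaw": 1,"tx": -0.008,"ty": 0.09,"tz": 0.001,"ax": -0.005,"ay": 0.1,"az": 0.015},{"jaw": 1,"tx": -0.012,"ty": 0.135,"tz": 0.002,"ax": -0.009,"ay": 0.17,"az": 0.027},{"jaw": 1,"tx": -0.016,"ty": 0.18,"tz": 0.004,"ax": -0.0125,"ay": 0.24,"az": 0.038},{"jaw": 1,"tx": -0.02,"ty": 0.225,"tz": 0.008,"ax": -0.016,"ay": 0.31,"az": 0.05},{"jaw": 1,"tx": -0.023,"ty": 0.27,"tz": 0.013,"ax": -0.02,"ay": 0.38,"az": 0.061},{"jaw": 1,"tx": -0.026,"ty": 0.315,"tz": 0.018,"ax": -0.024,"ay": 0.45,"az": 0.073},{"jaw": 1,"tx": -0.029,"ty": 0.355,"tz": 0.024,"ax": -0.028,"ay": 0.52,"az": 0.084}]}}

```text
time: 9.05
tool_pos: [0.5412, 0.1927, 0.151]
ee_rot: [3.14, -0.509, 3.081]
wrist_force: [-0.3, -0.3, 0.5]
width: 0.0942
```

```bash
python3 - <<'E'
from h import *
print(get_obs()['width']); rel(bed(0,0,60),RG); rel(bed(0,0,-3),RG)
E
```

```text
0.0941563910348742
rel t [ 0.7 20.6 43.4] mm a [-0.0015  0.0325  0.0062] rad rows>= 0.962137347360861 0.22082872001993314
rel t [  2.7  20.7 106.4] mm a [-0.0015  0.0325  0.0062] rad rows>= 2.16903858767084 0.22082872001993314
```

Emit:
{"api": "step_arm", "payload": {"steps": [{"jaw": 1,"tx": 0.001,"ty": 0.015,"tz": 0.015,"ax": -0.0015,"ay": 0.0325,"az": 0.006},{"jaw": 1,"tx": 0.001,"ty": 0.0205,"tz": 0.04,"ax": -0.0015,"ay": 0.0325,"az": 0.006},{"jaw": 1,"tx": 0.001,"ty": 0.0205,"tz": 0.06,"ax": -0.0015,"ay": 0.0325,"az": 0.006},{"jaw": 1,"tx": 0.002,"ty": 0.0205,"tz": 0.08,"ax": -0.0015,"ay": 0.0325,"az": 0.006},{"jaw": 1,"tx": 0.0025,"ty": 0.0205,"tz": 0.095,"ax": -0.0015,"ay": 0.0325,"az": 0.006},{"jaw": 1,"tx": 0.0027,"ty": 0.0207,"tz": 0.104,"ax": -0.0015,"ay": 0.0325,"az": 0.006},{"jaw": 1,"tx": 0.0027,"ty": 0.0207,"tz": 0.1065,"ax": -0.0015,"ay": 0.0325,"az": 0.006},{"jaw": 1,"tx": 0.0027,"ty": 0.0207,"tz": 0.1065,"ax": -0.0015,"ay": 0.0325,"az": 0.006}]}}

```text
time: 9.85
tool_pos: [0.4886, 0.2169, 0.0595]
ee_rot: [3.141, -0.541, 3.074]
wrist_force: [0.0, -0.0, 0.4]
width: 0.0939
```

```bash
cat >> h.py <<'E'
def held(m,p,d,vmin=224):
    o=get_obs(); P,u,v=cloud(m,d); T=(P-o['tool_pos'])@R(o['ee_rot'])*1000; col=p[v,u].astype(int)
    k=(col[:,0]>col[:,2]+50)&(v>vmin)&(v<288)&(u>205)&(u<360)&(T[:,2]<-6)&(T[:,2]>-25)&(T[:,0]<11.5)
    A=np.c_[T[k][:,:2],np.ones(k.sum())]
    print('held',k.sum(),np.median(T[k],0).round(1),cv2.minAreaRect(T[k][:,:2].astype(np.float32)),'plane',np.linalg.lstsq(A,T[k][:,2],rcond=None)[0].round(3))
E
python3 - <<'E'
from h import *
rel(bed(0,0,-3),RG); m,p,d=shot('wrist','w7'); held(m,p,d)
E
```

```text
rel t [0.1 0.  0.2] mm a [0.0001 0.0004 0.0001] rad rows>= 0.004069711310231827 0.0026126634659726774
held 5868 [ -0.    0.2 -11.3] ((-0.7126541137695312, 0.19087982177734375), (59.41799545288086, 24.418691635131836), 89.99744415283203) plane [-2.0000e-03 -1.0000e-03 -1.1306e+01]
```

Emit:
{"api": "step_arm", "payload": {"steps": [{"jaw": 0,"tx": 0,"ty": 0,"tz": 0,"ax": 0,"ay": 0,"az": 0},{"jaw": 0,"tx": 0,"ty": 0,"tz": 0,"ax": 0,"ay": 0,"az": 0},{"jaw": 0,"tx": 0,"ty": 0,"tz": 0,"ax": 0,"ay": 0,"az": 0},{"jaw": 0,"tx": 0,"ty": 0,"tz": 0,"ax": 0,"ay": 0,"az": 0},{"jaw": 0,"tx": 0,"ty": 0,"tz": 0,"ax": 0,"ay": 0,"az": 0},{"jaw": 0,"tx": 0,"ty": 0,"tz": 0,"ax": 0,"ay": 0,"az": 0},{"jaw": 0,"tx": 0,"ty": 0,"tz": 0,"ax": 0,"ay": 0,"az": 0}]}}

```text
time: 10.6
tool_pos: [0.4892, 0.2171, 0.0601]
ee_rot: [3.141, -0.539, 3.074]
wrist_force: [1.4, 1.0, 1.2]
width: 0.0596
```

Emit:
{"api": "step_arm", "payload": {"steps": [{"jaw": 0,"tx": 0,"ty": 0,"tz": -0.006,"ax": 0,"ay": 0,"az": 0},{"jaw": 0,"tx": 0,"ty": 0,"tz": -0.014,"ax": 0,"ay": 0,"az": 0},{"jaw": 0,"tx": 0,"ty": 0,"tz": -0.024,"ax": 0,"ay": 0,"az": 0},{"jaw": 0,"tx": 0,"ty": 0,"tz": -0.036,"ax": 0,"ay": 0,"az": 0},{"jaw": 0,"tx": 0,"ty": 0,"tz": -0.05,"ax": 0,"ay": 0,"az": 0},{"jaw": 0,"tx": 0,"ty": 0,"tz": -0.07,"ax": 0,"ay": 0,"az": 0},{"jaw": 0,"tx": 0,"ty": 0,"tz": -0.09,"ax": 0,"ay": 0,"az": 0},{"jaw": 0,"tx": 0,"ty": 0,"tz": -0.1,"ax": 0,"ay": 0,"az": 0}]}}

```text
time: 11.4
tool_pos: [0.5419, 0.2135, 0.1484]
ee_rot: [3.139, -0.536, 3.074]
wrist_force: [-0.5, -0.2, -2.4]
width: 0.0597
```

```bash
python3 - <<'E'
from h import *
print(get_obs()['width'],get_obs()['wrist_force']); m,p,d=shot('wrist','w8'); held(m,p,d)
rel(fix(-1.5,-142.5,160),RD)
E
```

```text
0.05969260106035521 [-0.45399852 -0.15895402 -2.35697107]
held 5596 [  0.   -1.2 -10.3] ((-0.9333229064941406, -0.9734210968017578), (59.941505432128906, 22.376991271972656), 89.55918884277344) plane [ 2.4000e-02  1.0000e-03 -1.0172e+01]
rel t [ -10.3 -567.4  -20.5] mm a [ 0.0269 -0.5339 -0.0893] rad rows>= 11.357271290951529 3.6149076230344894
```

Emit:
{"api": "step_arm", "payload": {"steps": [{"jaw": 0,"tx": 0,"ty": -0.02,"tz": -0.003,"ax": 0.003,"ay": -0.065,"az": -0.011},{"jaw": 0,"tx": -0.001,"ty": -0.05,"tz": -0.006,"ax": 0.006,"ay": -0.13,"az": -0.022},{"jaw": 0,"tx": -0.002,"ty": -0.09,"tz": -0.01,"ax": 0.01,"ay": -0.2,"az": -0.034},{"jaw": 0,"tx": -0.003,"ty": -0.13,"tz": -0.012,"ax": 0.0135,"ay": -0.267,"az": -0.045},{"jaw": 0,"tx": -0.004,"ty": -0.17,"tz": -0.014,"ax": 0.017,"ay": -0.333,"az": -0.056},{"jaw": 0,"tx": -0.005,"ty": -0.21,"tz": -0.016,"ax": 0.02,"ay": -0.4,"az": -0.067},{"jaw": 0,"tx": -0.006,"ty": -0.25,"tz": -0.018,"ax": 0.023,"ay": -0.467,"az": -0.078},{"jaw": 0,"tx": -0.007,"ty": -0.29,"tz": -0.02,"ax": 0.027,"ay": -0.534,"az": -0.089}]}}

```text
time: 12.25
tool_pos: [0.5378, -0.078, 0.1618]
ee_rot: [-3.142, 0.001, -3.117]
wrist_force: [1.0, 0.2, -2.3]
width: 0.0597
```

```bash
python3 - <<'E'
from h import *
print(get_obs()['width'],get_obs()['wrist_force'])
rel(fix(-1.5,-142.5,140),RD)
E
```

```text
0.05966219293110815 [ 1.0018283   0.17264678 -2.28185411]
rel t [  21.6 -275.5   21.8] mm a [-0.      0.0013  0.0006] rad rows>= 5.543293034942063 0.009739850783015827
```

Emit:
{"api": "step_arm", "payload": {"steps": [{"jaw": 0,"tx": 0.003,"ty": -0.04,"tz": 0,"ax": 0,"ay": 0,"az": 0},{"jaw": 0,"tx": 0.006,"ty": -0.08,"tz": 0,"ax": 0,"ay": 0,"az": 0},{"jaw": 0,"tx": 0.009,"ty": -0.12,"tz": 0,"ax": 0,"ay": 0,"az": 0},{"jaw": 0,"tx": 0.012,"ty": -0.16,"tz": 0,"ax": 0,"ay": 0,"az": 0},{"jaw": 0,"tx": 0.016,"ty": -0.2,"tz": 0,"ax": 0,"ay": 0,"az": 0},{"jaw": 0,"tx": 0.019,"ty": -0.24,"tz": 0,"ax": 0,"ay": 0,"az": 0},{"jaw": 0,"tx": 0.0216,"ty": -0.265,"tz": 0.01,"ax": 0,"ay": 0.0013,"az": 0},{"jaw": 0,"tx": 0.0216,"ty": -0.2755,"tz": 0.02,"ax": 0,"ay": 0.0013,"az": 0}]}}

```text
time: 13.05
tool_pos: [0.5217, -0.356, 0.1408]
ee_rot: [3.141, -0.001, -3.12]
wrist_force: [-0.0, 0.5, -2.0]
width: 0.0601
```

```bash
python3 - <<'E'
from h import *
print(get_obs()['width'],get_obs()['wrist_force'])
m,p,d=shot('wrist','w9'); held(m,p,d)
P,u,v=cloud(m,d); L=(P-F)@RF*1000
for yo in (-152,-138):
  for r in range(150,240,2):
    k=(abs(L[:,1]-yo)<4)&(v==r)&(L[:,2]>15)
    if k.sum()>3 and abs(np.median(L[k][:,0]))<25: print((r,*np.median(L[k],0).round(1)[[0,2]].tolist()),end=' ')
  print()
rel(fix(-1.5,-142.5,42),RD)
E
```

```text
0.06009095533364103 [-0.00732665  0.51745303 -1.98594005]
held 5650 [  0.4  -2.2 -13. ] ((-0.7548675537109375, -2.2266788482666016), (22.646408081054688, 61.48147964477539), 0.5973262190818787) plane [ 3.7000e-02 -2.0000e-03 -1.2834e+01]
(176, -22.5, 20.1) (178, -21.8, 25.7) (180, -20.1, 25.2) (182, -20.7, 38.4) (184, -19.3, 39.4) (186, -17.8, 39.5) (188, -15.2, 34.1) (190, -11.9, 25.2) (192, -10.3, 25.4) (194, -8.6, 25.4) (196, -7.1, 25.9) (198, -5.3, 25.4) (200, -3.6, 25.1) (202, -2.1, 25.7) (204, -0.2, 25.0) (206, 1.4, 25.4) (208, 3.1, 25.1) (210, 4.7, 25.5) (212, 6.3, 25.7) (214, 8.1, 25.5) (216, 9.8, 25.6) (218, 11.5, 25.4) (220, 12.7, 27.4) (222, 13.5, 30.5) (224, 14.0, 34.2) (226, -13.6, 131.4) (228, -13.5, 134.6) (230, -13.5, 138.0) (232, -13.4, 141.0) (234, -13.4, 144.2) (236, -13.4, 147.3) (238, -13.3, 149.8) 
(176, -22.5, 20.2) (178, -21.8, 26.1) (180, -22.2, 38.3) (182, -20.9, 39.4) (184, -19.3, 39.5) (186, -17.8, 39.6) (188, -14.7, 31.6) (190, -11.9, 25.5) (192, -10.3, 25.6) (194, -8.6, 25.4) (196, -7.0, 25.7) (198, -5.2, 25.1) (200, -3.6, 25.5) (202, -1.9, 25.0) (204, -0.3, 25.5) (206, 1.4, 25.3) (208, 3.2, 25.0) (210, 4.8, 25.2) (212, 6.4, 25.4) (214, 8.0, 25.8) (216, 9.8, 25.5) (218, 11.6, 25.2) (220, 12.8, 27.0) (222, 13.4, 31.0) (224, 14.1, 34.2) (226, -13.5, 131.3) (228, -13.5, 134.8) (230, -13.4, 138.0) (232, -13.4, 141.0) (234, -13.4, 144.3) (236, -13.4, 147.3) (238, -13.3, 149.9) 
rel t [-2.3  1.3 96. ] mm a [ 0.003  -0.0043 -0.0023] rad rows>= 1.9213135017493461 0.038118566955273527
```

View pics/w9.png

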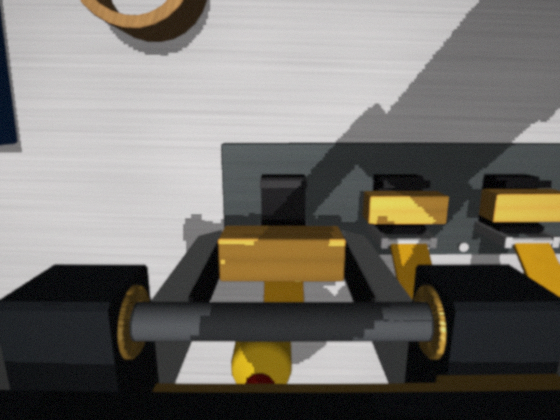

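The bar is held level over the last empty cradle, which shows at (283,200). The oil bottle stands at (262,360), on the cover side. Lowering now.

Emit:
{"api": "step_arm", "payload": {"steps": [{"jaw": 0,"tx": -0.0018,"ty": 0.0013,"tz": 0.02,"ax": 0.003,"ay": -0.0043,"az": -0.002},{"jaw": 0,"tx": -0.0018,"ty": 0.0013,"tz": 0.045,"ax": 0.003,"ay": -0.0043,"az": -0.002},{"jaw": 0,"tx": -0.0018,"ty": 0.0013,"tz": 0.065,"ax": 0.003,"ay": -0.0043,"az": -0.002},{"jaw": 0,"tx": -0.0018,"ty": 0.0013,"tz": 0.08,"ax": 0.003,"ay": -0.0043,"az": -0.002},{"jaw": 0,"tx": -0.0018,"ty": 0.0013,"tz": 0.09,"ax": 0.003,"ay": -0.0043,"az": -0.002},{"jaw": 0,"tx": -0.0018,"ty": 0.0013,"tz": 0.096,"ax": 0.003,"ay": -0.0043,"az": -0.002},{"jaw": 0,"tx": -0.0018,"ty": 0.0013,"tz": 0.096,"ax": 0.003,"ay": -0.0043,"az": -0.002}]}}

```text
time: 13.8
tool_pos: [0.5227, -0.3533, 0.0413]
ee_rot: [3.141, 0.0, -3.118]
wrist_force: [-0.7, 0.1, -3.5]
width: 0.0599
```

```bash
python3 - <<'E'
from h import *
print(get_obs()['width'],get_obs()['wrist_force']);rel(fix(-2,-142.5,39),RD)
f=np.load('scene0.npz'); P,u,v=cloud(camera_model('scene'),f['d']); L=(P-F)@RF*1000
k=(u>154)&(u<176)&(v>166)&(v<196)&(P[:,2]>.03); print('oil world',np.median(P[k],0),'local',np.percentile(L[k],[3,97],axis=0).round())
E
```

```text
0.05991372602059182 [-0.74538858  0.14750533 -3.48794971]
rel t [ 0.4 -0.7  2.3] mm a [0.0009 0.0003 0.0001] rad rows>= 0.04927046584005418 0.006311451032767779
oil world [ 0.66728519 -0.35916864  0.06132228] local [[ 117. -174.   32.]
 [ 161. -135.   92.]]
```

Emit:
{"api": "step_arm", "payload": {"steps": [{"jaw": 0,"tx": 0,"ty": 0,"tz": 0.0015,"ax": 0,"ay": 0,"az": 0},{"jaw": 0,"tx": 0,"ty": 0,"tz": 0.003,"ax": 0,"ay": 0,"az": 0},{"jaw": 0,"tx": 0,"ty": 0,"tz": 0.003,"ax": 0,"ay": 0,"az": 0}]}}

```text
time: 14.1
tool_pos: [0.5233, -0.3535, 0.0389]
ee_rot: [3.141, 0.002, -3.118]
wrist_force: [0.1, -0.4, -1.6]
width: 0.0599
```

Emit:
{"api": "step_arm", "payload": {"steps": [{"jaw": 0,"tx": 0,"ty": 0,"tz": 0.001,"ax": 0,"ay": 0,"az": 0},{"jaw": 0,"tx": 0,"ty": 0,"tz": 0.0015,"ax": 0,"ay": 0,"az": 0},{"jaw": 0,"tx": 0,"ty": 0,"tz": 0.0015,"ax": 0,"ay": 0,"az": 0}]}}

```text
time: 14.4
tool_pos: [0.5233, -0.3536, 0.0375]
ee_rot: [-3.142, 0.002, -3.118]
wrist_force: [1.1, -0.8, -2.7]
width: 0.0596
```

Emit:
{"api": "step_arm", "payload": {"steps": [{"jaw": 0,"tx": 0,"ty": 0,"tz": 0.001,"ax": 0,"ay": 0,"az": 0},{"jaw": 0,"tx": 0,"ty": 0,"tz": 0.0015,"ax": 0,"ay": 0,"az": 0},{"jaw": 0,"tx": 0,"ty": 0,"tz": 0.0015,"ax": 0,"ay": 0,"az": 0}]}}

```text
time: 14.7
tool_pos: [0.5237, -0.3539, 0.0373]
ee_rot: [-3.141, 0.003, -3.118]
wrist_force: [-2.0, 0.8, 4.9]
width: 0.0599
```

Emit:
{"api": "step_arm", "payload": {"steps": [{"jaw": 0,"tx": 0,"ty": 0,"tz": 0.0005,"ax": 0,"ay": 0,"az": 0},{"jaw": 0,"tx": 0,"ty": 0,"tz": 0.001,"ax": 0,"ay": 0,"az": 0},{"jaw": 0,"tx": 0,"ty": 0,"tz": 0.001,"ax": 0,"ay": 0,"az": 0}]}}

```text
time: 15.0
tool_pos: [0.524, -0.3541, 0.0373]
ee_rot: [-3.14, 0.004, -3.118]
wrist_force: [-1.7, 0.8, 5.7]
width: 0.0598
```

Contact with the floor (about 8 N net). Release and retract.

Emit:
{"api": "step_arm", "payload": {"steps": [{"jaw": 0.8,"tx": 0,"ty": 0,"tz": 0,"ax": 0,"ay": 0,"az": 0},{"jaw": 0.8,"tx": 0,"ty": 0,"tz": 0,"ax": 0,"ay": 0,"az": 0},{"jaw": 0.8,"tx": 0,"ty": 0,"tz": 0,"ax": 0,"ay": 0,"az": 0},{"jaw": 0.8,"tx": 0,"ty": 0,"tz": -0.01,"ax": 0,"ay": 0,"az": 0},{"jaw": 0.8,"tx": 0,"ty": 0,"tz": -0.03,"ax": 0,"ay": 0,"az": 0},{"jaw": 0.8,"tx": 0,"ty": 0,"tz": -0.06,"ax": 0,"ay": 0,"az": 0},{"jaw": 0.8,"tx": 0,"ty": 0,"tz": -0.1,"ax": 0,"ay": 0,"az": 0},{"jaw": 0.8,"tx": 0,"ty": 0,"tz": -0.135,"ax": 0,"ay": 0,"az": 0}]}}

```text
time: 15.8
tool_pos: [0.5235, -0.354, 0.1746]
ee_rot: [-3.139, 0.005, -3.118]
wrist_force: [-0.2, -0.5, 0.3]
width: 0.0749
```

```bash
python3 - <<'E'
from h import *
o=get_obs(); print(o['width'],o['wrist_force'])
m,p,d=shot('wrist','w10')
P,u,v=cloud(m,d); L=(P-F)@RF*1000; col=p[v,u].astype(int)
br=(col[:,0]>col[:,2]+60)&(col[:,0]>90)&(L[:,2]>42)&(L[:,2]<54)&(abs(L[:,0])<18)
for y0 in (-142.5,-47.5,47.5,142.5):
    k=br&(abs(L[:,1]-y0)<40)
    if k.sum()>200: print(y0,k.sum(),np.median(L[k][:,2]),np.percentile(L[k][:,2],[2,98]),cv2.minAreaRect(L[k][:,:2].astype(np.float32)))
rel(fix(82,-142.5,155),RD)
E
```

```text
0.07494337126232203 [-0.21298325 -0.46002393  0.29703104]
-142.5 1803 47.466524010233876 [45.7477442  48.93175697] ((-0.28705692291259766, -143.87948608398438), (58.89515686035156, 22.13983154296875), 89.50420379638672)
-47.5 1793 47.29813746196864 [44.27999471 48.78298528] ((-0.8046960830688477, -49.53958511352539), (60.16516876220703, 21.679330825805664), 89.4981918334961)
47.5 1787 47.20904190913582 [45.61854637 48.66054429] ((-2.1093826293945312, 46.34965515136719), (60.643341064453125, 22.368444442749023), 89.87641906738281)
rel t [-80.1   2.4  28.7] mm a [-0.0107  0.0142  0.0001] rad rows>= 1.7016402876454797 0.11859462590977284
```

View pics/w10.png

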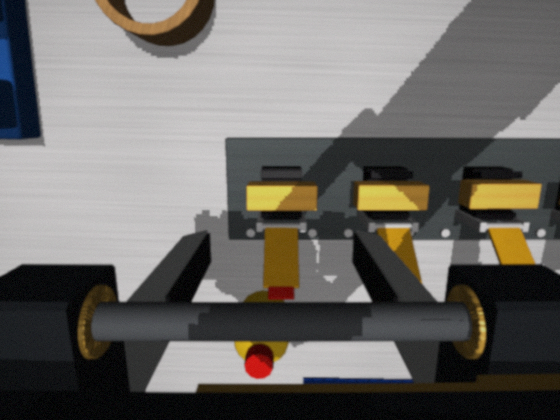

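All four cradles hold level bars (47.2–47.5 measured, same bias). The oil bottle at (262,340) stays clear of x<0.6. Now the covers, with closed fingers from the +x side.

Emit:
{"api": "step_arm", "payload": {"steps": [{"jaw": 0,"tx": -0.03,"ty": 0.002,"tz": 0,"ax": -0.01,"ay": 0.014,"az": 0},{"jaw": 0,"tx": -0.06,"ty": 0.0024,"tz": 0,"ax": -0.0107,"ay": 0.014,"az": 0},{"jaw": 0,"tx": -0.08,"ty": 0.0024,"tz": 0,"ax": -0.0107,"ay": 0.014,"az": 0},{"jaw": 0,"tx": -0.083,"ty": 0.0024,"tz": 0,"ax": -0.0107,"ay": 0.014,"az": 0},{"jaw": 0,"tx": -0.083,"ty": 0.0024,"tz": 0,"ax": -0.0107,"ay": 0.014,"az": 0},{"jaw": 0,"tx": -0.083,"ty": 0.0024,"tz": 0.03,"ax": -0.0107,"ay": 0.014,"az": 0},{"jaw": 0,"tx": -0.083,"ty": 0.0024,"tz": 0.06,"ax": -0.0107,"ay": 0.014,"az": 0},{"jaw": 0,"tx": -0.083,"ty": 0.0024,"tz": 0.078,"ax": -0.0107,"ay": 0.014,"az": 0}]}}

```text
time: 16.65
tool_pos: [0.6078, -0.3521, 0.1033]
ee_rot: [3.14, -0.003, -3.119]
wrist_force: [0.4, 0.1, -0.5]
width: 0.0144
```

```bash
cat >> h.py <<'E'
def loc():
    o=get_obs(); print('local',(RF.T@(o['tool_pos']-F)*1000).round(1),'rot',Ro.from_matrix(R(o['ee_rot']).T@RD).as_rotvec().round(4),'w',o['width'].round(4),'f',o['wrist_force'].round(1))
E
python3 - <<'E'
from h import *
loc()
E
```

```text
Traceback (most recent call last):
  File "h.py", line 43, in loc
    o=get_obs(); print('local',(RF.T@(o['tool_pos']-F)*1000).round(1),'rot',Ro.from_matrix(R(o['ee_rot']).T@RD).as_rotvec().round(4),'w',o['width'].round(4),'f',o['wrist_force'].round(1))
                                                                                                                                         ^^^^^^^^^^^^^^^^
AttributeError: 'float' object has no attribute 'round'
```

Emit:
{"api": "step_arm", "payload": {"steps": [{"jaw": 0,"tx": 0.0105,"ty": 0,"tz": 0,"ax": 0,"ay": 0,"az": 0},{"jaw": 0,"tx": 0.0205,"ty": 0,"tz": 0,"ax": 0,"ay": 0,"az": 0},{"jaw": 0,"tx": 0.03,"ty": 0,"tz": 0,"ax": 0,"ay": 0,"az": 0},{"jaw": 0,"tx": 0.04,"ty": 0,"tz": 0,"ax": 0,"ay": 0,"az": 0},{"jaw": 0,"tx": 0.05,"ty": 0,"tz": 0,"ax": 0,"ay": 0,"az": 0},{"jaw": 0,"tx": 0.0575,"ty": 0,"tz": 0,"ax": 0,"ay": 0,"az": 0},{"jaw": 0,"tx": 0.065,"ty": 0,"tz": 0.0015,"ax": 0,"ay": 0,"az": 0},{"jaw": 0,"tx": 0.0715,"ty": 0,"tz": 0.004,"ax": 0,"ay": 0,"az": 0}]}}

```text
time: 17.45
tool_pos: [0.5365, -0.3547, 0.102]
ee_rot: [-3.14, 0.001, -3.119]
wrist_force: [3.2, 0.0, 4.7]
width: 0.0007
```

```bash
sed -i "s/o\['width'\].round(4)/round(o['width'],4)/" h.py; python3 - <<'E'
from h import *
loc(); p,d=snapshot('side'); cv2.imwrite('pics/s1.png',cv2.resize(p[100:260,200:360,::-1],None,fx=4,fy=4,interpolation=cv2.INTER_CUBIC)[:600])
E
```

```text
local [  12.1 -143.5  102. ] rot [-0.0013  0.0006 -0.0012] w 0.0007 f [3.2 0.  4.7]
```

View pics/s1.png

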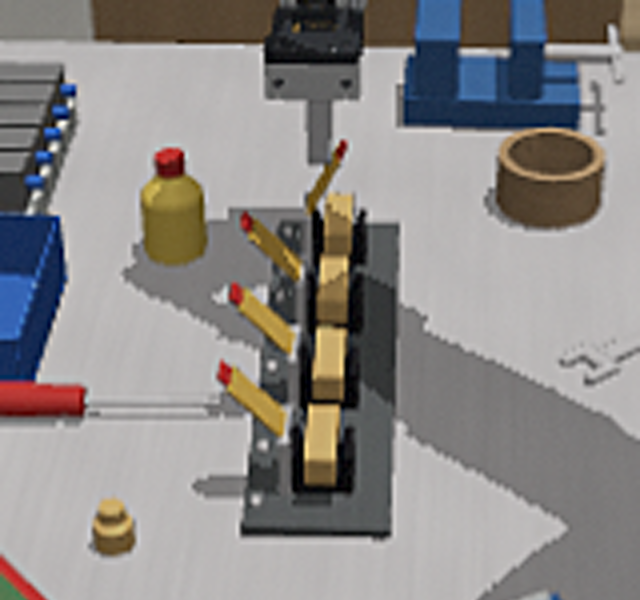

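The side view shows the far cover past upright at (325,178 in the crop), pushed by the finger tip. Everything else is untouched. Continuing the arc down.

Emit:
{"api": "step_arm", "payload": {"steps": [{"jaw": 0,"tx": 0.0066,"ty": 0.001,"tz": 0.0068,"ax": 0,"ay": 0,"az": 0},{"jaw": 0,"tx": 0.012,"ty": 0.001,"tz": 0.012,"ax": 0,"ay": 0,"az": 0},{"jaw": 0,"tx": 0.0167,"ty": 0.001,"tz": 0.018,"ax": 0,"ay": 0,"az": 0},{"jaw": 0,"tx": 0.0196,"ty": 0.001,"tz": 0.023,"ax": 0,"ay": 0,"az": 0},{"jaw": 0,"tx": 0.0215,"ty": 0.001,"tz": 0.028,"ax": 0,"ay": 0,"az": 0},{"jaw": 0,"tx": 0.0228,"ty": 0.001,"tz": 0.033,"ax": 0,"ay": 0,"az": 0},{"jaw": 0,"tx": 0.0234,"ty": 0.001,"tz": 0.037,"ax": 0,"ay": 0,"az": 0},{"jaw": 0,"tx": 0.0234,"ty": 0.001,"tz": 0.039,"ax": 0,"ay": 0,"az": 0}]}}

```text
time: 18.3
tool_pos: [0.5111, -0.3538, 0.0633]
ee_rot: [3.141, -0.003, -3.12]
wrist_force: [-5.2, 3.9, 13.7]
width: 0.0004
```

Emit:
{"api": "step_arm", "payload": {"steps": [{"jaw": 0,"tx": 0,"ty": 0,"tz": -0.01,"ax": 0,"ay": 0,"az": 0},{"jaw": 0,"tx": 0,"ty": 0,"tz": -0.04,"ax": 0,"ay": 0,"az": 0},{"jaw": 0,"tx": 0,"ty": 0,"tz": -0.08,"ax": 0,"ay": 0,"az": 0},{"jaw": 0,"tx": 0,"ty": 0,"tz": -0.1,"ax": 0,"ay": 0,"az": 0},{"jaw": 0,"tx": 0,"ty": 0,"tz": -0.1,"ax": 0,"ay": 0,"az": 0}]}}

```text
time: 18.8
tool_pos: [0.5135, -0.3554, 0.1685]
ee_rot: [-3.136, 0.004, -3.119]
wrist_force: [-0.0, -0.1, -0.4]
width: 0.0007
```

```bash
cat >> h.py <<'E'
def covers(m,p,d):
    P,u,v=cloud(m,d); L=(P-F)@RF*1000; col=p[v,u].astype(int)
    ye=(col[:,0]>col[:,2]+60)&(col[:,0]>80)
    for y0 in (-142.5,-47.5,47.5,142.5):
        k=ye&(abs(L[:,1]-y0+2)<10)&(L[:,2]>45)&(L[:,2]<125)&(L[:,0]>-45)&(L[:,0]<70)
        r=k&(col[:,1]<90)&(col[:,0]>110)
        print(y0,k.sum(),'z',np.percentile(L[k][:,2],[2,50,98]).round(1),'x',np.percentile(L[k][:,0],[2,98]).round(1),'tab',r.sum(),np.median(L[r],0).round(1) if r.sum() else '')
E
python3 - <<'E'
from h import *
loc(); m,p,d=shot('wrist','w11'); covers(m,p,d); rel(fix(84,-47.5,165),RD); rel(fix(84,-47.5,103),RD)
E
```

```text
local [ -10.9 -143.7  168.5] rot [-0.006   0.0039 -0.0015] w 0.0007 f [-0.  -0.1 -0.4]
-142.5 1654 z [51.2 52.7 54.1] x [-39.8  14.2] tab 295 [ -36.4 -144.3   52.6]
-47.5 2002 z [46.3 64.2 90.2] x [-10.7  56.5] tab 1052 [ 41.9 -48.   73.7]
47.5 2076 z [46.1 65.8 90.8] x [-12.1  57.2] tab 0 Traceback (most recent call last):
  File "<stdin>", line 2, in <module>
  File "h.py", line 50, in covers
    print(y0,k.sum(),'z',np.percentile(L[k][:,2],[2,50,98]).round(1),'x',np.percentile(L[k][:,0],[2,98]).round(1),'tab',r.sum(),np.median(L[r],0).round(1) if r.sum() else '')
                         ~~~~~~~~~~~~~^^^^^^^^^^^^^^^^^^^^^
    return _quantile_unchecked(
        a, q, axis, out, overwrite_input, method, keepdims, weights)
    return _ureduce(a,
                    func=_quantile_ureduce_func,
    ...<5 lines>...
                    overwrite_input=overwrite_input,
                    method=method)
    r = func(a, **kwargs)
    result = _quantile(arr,
                       quantiles=q,
    ...<2 lines>...
                       out=out,
                       weights=wgt)
    slices_having_nans = np.isnan(arr[-1, ...])
                                  ~~~^^^^^^^^^
IndexError: index -1 is out of bounds for axis 0 with size 0
```

View pics/w11.png

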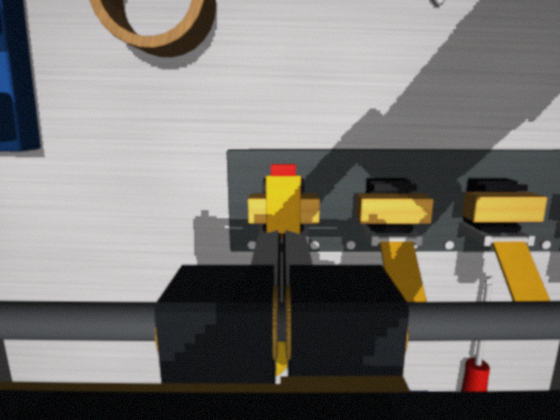

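The first cover is shut: yellow and level over the bar at (284,200), measured 52.7 + 2.4 bias ≈ 55 mm top. Next cover, at y=-47.5.

Emit:
{"api": "step_arm", "payload": {"steps": [{"jaw": 0,"tx": -0.03,"ty": 0.03,"tz": 0,"ax": -0.006,"ay": 0.004,"az": -0.0015},{"jaw": 0,"tx": -0.06,"ty": 0.06,"tz": 0,"ax": -0.006,"ay": 0.004,"az": -0.0015},{"jaw": 0,"tx": -0.09,"ty": 0.09,"tz": 0,"ax": -0.006,"ay": 0.004,"az": -0.0015},{"jaw": 0,"tx": -0.095,"ty": 0.096,"tz": 0,"ax": -0.006,"ay": 0.004,"az": -0.0015},{"jaw": 0,"tx": -0.095,"ty": 0.096,"tz": 0,"ax": -0.006,"ay": 0.004,"az": -0.0015},{"jaw": 0,"tx": -0.095,"ty": 0.096,"tz": 0.03,"ax": -0.006,"ay": 0.004,"az": -0.0015},{"jaw": 0,"tx": -0.095,"ty": 0.096,"tz": 0.055,"ax": -0.006,"ay": 0.004,"az": -0.0015},{"jaw": 0,"tx": -0.095,"ty": 0.096,"tz": 0.065,"ax": -0.006,"ay": 0.004,"az": -0.0015}]}}

```text
time: 19.65
tool_pos: [0.6021, -0.2571, 0.0957]
ee_rot: [3.135, -0.011, -3.12]
wrist_force: [-0.4, 0.3, -0.5]
width: 0.0007
```

```bash
python3 - <<'E'
from h import *
loc()
E
```

```text
local [ 80.  -47.6  95.7] rot [ 0.0062 -0.0106 -0.0019] w 0.0007 f [-0.4  0.3 -0.5]
```

Emit:
{"api": "step_arm", "payload": {"steps": [{"jaw": 0,"tx": 0.007,"ty": 0,"tz": -0.0073,"ax": 0.006,"ay": -0.0106,"az": -0.002},{"jaw": 0,"tx": 0.017,"ty": 0,"tz": -0.0073,"ax": 0.006,"ay": -0.0106,"az": -0.002},{"jaw": 0,"tx": 0.0265,"ty": 0,"tz": -0.0073,"ax": 0.006,"ay": -0.0106,"az": -0.002},{"jaw": 0,"tx": 0.0365,"ty": 0,"tz": -0.0073,"ax": 0.006,"ay": -0.0106,"az": -0.002},{"jaw": 0,"tx": 0.0465,"ty": 0,"tz": -0.0073,"ax": 0.006,"ay": -0.0106,"az": -0.002},{"jaw": 0,"tx": 0.054,"ty": 0,"tz": -0.0073,"ax": 0.006,"ay": -0.0106,"az": -0.002},{"jaw": 0,"tx": 0.0612,"ty": 0,"tz": -0.006,"ax": 0.006,"ay": -0.0106,"az": -0.002},{"jaw": 0,"tx": 0.068,"ty": 0,"tz": -0.0035,"ax": 0.006,"ay": -0.0106,"az": -0.002}]}}

```text
time: 20.45
tool_pos: [0.5344, -0.2596, 0.102]
ee_rot: [-3.139, 0.003, -3.118]
wrist_force: [2.1, -0.7, 4.4]
width: 0.0008
```

```bash
python3 - <<'E'
from h import *
loc()
E
```

```text
local [ 12.3 -48.5 102. ] rot [-0.0025  0.0034 -0.0002] w 0.0008 f [ 2.1 -0.7  4.4]
```

Same state as on the first cover, so the same arc, ending about 1 mm higher.

Emit:
{"api": "step_arm", "payload": {"steps": [{"jaw": 0,"tx": 0.0068,"ty": 0.001,"tz": 0.0068,"ax": 0,"ay": 0,"az": 0},{"jaw": 0,"tx": 0.0122,"ty": 0.001,"tz": 0.012,"ax": 0,"ay": 0,"az": 0},{"jaw": 0,"tx": 0.0169,"ty": 0.001,"tz": 0.018,"ax": 0,"ay": 0,"az": 0},{"jaw": 0,"tx": 0.0198,"ty": 0.001,"tz": 0.023,"ax": 0,"ay": 0,"az": 0},{"jaw": 0,"tx": 0.0217,"ty": 0.001,"tz": 0.028,"ax": 0,"ay": 0,"az": 0},{"jaw": 0,"tx": 0.023,"ty": 0.001,"tz": 0.033,"ax": 0,"ay": 0,"az": 0},{"jaw": 0,"tx": 0.0236,"ty": 0.001,"tz": 0.0365,"ax": 0,"ay": 0,"az": 0},{"jaw": 0,"tx": 0.0236,"ty": 0.001,"tz": 0.038,"ax": 0,"ay": 0,"az": 0}]}}

```text
time: 21.25
tool_pos: [0.5104, -0.2589, 0.0635]
ee_rot: [-3.14, 0.002, -3.118]
wrist_force: [-2.3, 0.8, 4.9]
width: 0.001
```

Emit:
{"api": "step_arm", "payload": {"steps": [{"jaw": 0,"tx": 0,"ty": 0,"tz": -0.01,"ax": 0,"ay": 0,"az": 0},{"jaw": 0,"tx": 0,"ty": 0,"tz": -0.04,"ax": 0,"ay": 0,"az": 0},{"jaw": 0,"tx": 0,"ty": 0,"tz": -0.08,"ax": 0,"ay": 0,"az": 0},{"jaw": 0,"tx": 0,"ty": 0,"tz": -0.1,"ax": 0,"ay": 0,"az": 0},{"jaw": 0,"tx": 0,"ty": 0,"tz": -0.1,"ax": 0,"ay": 0,"az": 0}]}}

```text
time: 21.75
tool_pos: [0.5127, -0.2602, 0.1691]
ee_rot: [-3.134, 0.01, -3.118]
wrist_force: [1.6, -0.5, 0.4]
width: 0.0004
```

```bash
sed -i "s/        r=k&/        if k.sum()<50: continue\n        r=k\&/" h.py; python3 - <<'E'
from h import *
loc(); m,p,d=shot('wrist','w12'); covers(m,p,d); rel(fix(84,47.5,165),RD); rel(fix(84,47.5,103),RD)
E
```

```text
local [ -9.5 -48.5 169.1] rot [-0.0073  0.0102  0.0001] w 0.0004 f [ 1.6 -0.5  0.4]
-142.5 1814 z [51.3 52.8 54.2] x [-40.   20.5] tab 294 [ -36.6 -144.2   52.7]
-47.5 1714 z [51.1 52.7 54. ] x [-39.9  16.4] tab 302 [-36.2 -49.3  52.5]
47.5 2070 z [46.3 65.2 91.8] x [-11.9  58. ] tab 51 [49.6 45.4 81.6]
142.5 2144 z [46.2 67.  92.1] x [-10.3  58.7] tab 25 [ 59.2 140.2  92.7]
rel t [-94.7  95.2   1.3] mm a [-0.0045  0.0061  0.    ] rad rows>= 2.6857393244095484 0.05091665925081199
rel t [-94.3  95.5  63.3] mm a [-0.0045  0.0061  0.    ] rad rows>= 2.967411525458979 0.05091665925081199
```

Second cover shut (52.7, same as the first). Now the third.

Emit:
{"api": "step_arm", "payload": {"steps": [{"jaw": 0,"tx": -0.03,"ty": 0.03,"tz": 0,"ax": -0.005,"ay": 0.006,"az": 0},{"jaw": 0,"tx": -0.06,"ty": 0.06,"tz": 0,"ax": -0.005,"ay": 0.006,"az": 0},{"jaw": 0,"tx": -0.09,"ty": 0.09,"tz": 0,"ax": -0.005,"ay": 0.006,"az": 0},{"jaw": 0,"tx": -0.094,"ty": 0.0955,"tz": 0,"ax": -0.005,"ay": 0.006,"az": 0},{"jaw": 0,"tx": -0.094,"ty": 0.0955,"tz": 0,"ax": -0.005,"ay": 0.006,"az": 0},{"jaw": 0,"tx": -0.094,"ty": 0.0955,"tz": 0.03,"ax": -0.005,"ay": 0.006,"az": 0},{"jaw": 0,"tx": -0.094,"ty": 0.0955,"tz": 0.055,"ax": -0.005,"ay": 0.006,"az": 0},{"jaw": 0,"tx": -0.094,"ty": 0.0955,"tz": 0.0635,"ax": -0.005,"ay": 0.006,"az": 0}]}}

```text
time: 22.6
tool_pos: [0.6003, -0.1626, 0.0984]
ee_rot: [3.139, -0.007, -3.12]
wrist_force: [-0.3, 0.2, 0.1]
width: 0.0003
```

```bash
python3 - <<'E'
from h import *
loc()
E
```

```text
local [80.4 46.9 98.4] rot [ 0.0025 -0.0071 -0.0017] w 0.0003 f [-0.3  0.2  0.1]
```

Emit:
{"api": "step_arm", "payload": {"steps": [{"jaw": 0,"tx": 0.0075,"ty": 0.0005,"tz": -0.0045,"ax": 0.002,"ay": -0.007,"az": -0.002},{"jaw": 0,"tx": 0.0175,"ty": 0.0005,"tz": -0.0045,"ax": 0.002,"ay": -0.007,"az": -0.002},{"jaw": 0,"tx": 0.027,"ty": 0.0005,"tz": -0.0045,"ax": 0.002,"ay": -0.007,"az": -0.002},{"jaw": 0,"tx": 0.037,"ty": 0.0005,"tz": -0.0045,"ax": 0.002,"ay": -0.007,"az": -0.002},{"jaw": 0,"tx": 0.047,"ty": 0.0005,"tz": -0.0045,"ax": 0.002,"ay": -0.007,"az": -0.002},{"jaw": 0,"tx": 0.0545,"ty": 0.0005,"tz": -0.0045,"ax": 0.002,"ay": -0.007,"az": -0.002},{"jaw": 0,"tx": 0.0617,"ty": 0.0005,"tz": -0.0033,"ax": 0.002,"ay": -0.007,"az": -0.002},{"jaw": 0,"tx": 0.0685,"ty": 0.0005,"tz": -0.001,"ax": 0.002,"ay": -0.007,"az": -0.002}]}}

```text
time: 23.4
tool_pos: [0.5319, -0.1639, 0.1004]
ee_rot: [-3.141, 0.002, -3.118]
wrist_force: [4.8, -1.6, 1.3]
width: 0.0003
```

```bash
python3 - <<'E'
from h import *
loc()
E
```

```text
local [ 12.   47.3 100.4] rot [-0.0003  0.0017  0.0003] w 0.0003 f [ 4.8 -1.6  1.3]
```

Emit:
{"api": "step_arm", "payload": {"steps": [{"jaw": 0,"tx": 0.0066,"ty": 0,"tz": 0.0052,"ax": 0,"ay": 0,"az": 0},{"jaw": 0,"tx": 0.012,"ty": 0,"tz": 0.0104,"ax": 0,"ay": 0,"az": 0},{"jaw": 0,"tx": 0.0167,"ty": 0,"tz": 0.0164,"ax": 0,"ay": 0,"az": 0},{"jaw": 0,"tx": 0.0196,"ty": 0,"tz": 0.0214,"ax": 0,"ay": 0,"az": 0},{"jaw": 0,"tx": 0.0215,"ty": 0,"tz": 0.0264,"ax": 0,"ay": 0,"az": 0},{"jaw": 0,"tx": 0.0228,"ty": 0,"tz": 0.0314,"ax": 0,"ay": 0,"az": 0},{"jaw": 0,"tx": 0.0234,"ty": 0,"tz": 0.035,"ax": 0,"ay": 0,"az": 0},{"jaw": 0,"tx": 0.0234,"ty": 0,"tz": 0.0365,"ax": 0,"ay": 0,"az": 0}]}}

```text
time: 24.2
tool_pos: [0.5079, -0.1643, 0.0634]
ee_rot: [3.141, -0.0, -3.118]
wrist_force: [-2.0, 0.9, 5.1]
width: 0.0003
```

Emit:
{"api": "step_arm", "payload": {"steps": [{"jaw": 0,"tx": 0,"ty": 0,"tz": -0.01,"ax": 0,"ay": 0,"az": 0},{"jaw": 0,"tx": 0,"ty": 0,"tz": -0.04,"ax": 0,"ay": 0,"az": 0},{"jaw": 0,"tx": 0,"ty": 0,"tz": -0.08,"ax": 0,"ay": 0,"az": 0},{"jaw": 0,"tx": 0,"ty": 0,"tz": -0.1,"ax": 0,"ay": 0,"az": 0},{"jaw": 0,"tx": 0,"ty": 0,"tz": -0.1,"ax": 0,"ay": 0,"az": 0}]}}

```text
time: 24.7
tool_pos: [0.5106, -0.1654, 0.1688]
ee_rot: [-3.138, 0.009, -3.117]
wrist_force: [0.9, 0.7, -0.2]
width: 0.0006
```

```bash
python3 - <<'E'
from h import *
loc(); m,p,d=shot('wrist','w13'); covers(m,p,d); rel(fix(84,142.5,165),RD); rel(fix(84,142.5,103),RD)
E
```

```text
local [ -9.3  46.3 168.8] rot [-0.004   0.009   0.0005] w 0.0006 f [ 0.9  0.7 -0.2]
-142.5 1758 z [51.4 52.9 54.3] x [-40.2  20.4] tab 281 [ -36.2 -144.1   52.7]
-47.5 1823 z [51.2 52.7 54.2] x [-39.9  20.3] tab 297 [-36.1 -49.2  52.5]
47.5 1672 z [51.3 52.6 54.1] x [-39.2  16.3] tab 290 [-35.6  45.1  52.6]
142.5 2054 z [46.3 65.4 91.6] x [-10.4  58.1] tab 27 [ 58.7 140.9  92. ]
rel t [-94.7  95.5   1.2] mm a [-0.0019  0.0046  0.0005] rad rows>= 2.6902188104083757 0.03333659296779984
rel t [-94.4  95.7  63.2] mm a [-0.0019  0.0046  0.0005] rad rows>= 2.9697771346228854 0.03333659296779984
```

Third cover shut. Now the last one.

Emit:
{"api": "step_arm", "payload": {"steps": [{"jaw": 0,"tx": -0.03,"ty": 0.03,"tz": 0,"ax": -0.002,"ay": 0.005,"az": 0},{"jaw": 0,"tx": -0.06,"ty": 0.06,"tz": 0,"ax": -0.002,"ay": 0.005,"az": 0},{"jaw": 0,"tx": -0.09,"ty": 0.09,"tz": 0,"ax": -0.002,"ay": 0.005,"az": 0},{"jaw": 0,"tx": -0.0945,"ty": 0.0955,"tz": 0,"ax": -0.002,"ay": 0.005,"az": 0},{"jaw": 0,"tx": -0.0945,"ty": 0.0955,"tz": 0,"ax": -0.002,"ay": 0.005,"az": 0},{"jaw": 0,"tx": -0.0945,"ty": 0.0955,"tz": 0.03,"ax": -0.002,"ay": 0.005,"az": 0},{"jaw": 0,"tx": -0.0945,"ty": 0.0955,"tz": 0.055,"ax": -0.002,"ay": 0.005,"az": 0},{"jaw": 0,"tx": -0.0945,"ty": 0.0955,"tz": 0.0625,"ax": -0.002,"ay": 0.005,"az": 0}]}}

```text
time: 25.55
tool_pos: [0.5984, -0.068, 0.0994]
ee_rot: [3.14, -0.008, -3.119]
wrist_force: [-0.8, -0.0, 0.0]
width: 0.0001
```

```bash
python3 - <<'E'
from h import *
loc()
E
```

```text
local [ 80.7 141.5  99.4] rot [ 0.0013 -0.0082 -0.0011] w 0.0001 f [-0.8 -0.   0. ]
```

Emit:
{"api": "step_arm", "payload": {"steps": [{"jaw": 0,"tx": 0.0077,"ty": 0.001,"tz": -0.0035,"ax": 0.001,"ay": -0.008,"az": -0.001},{"jaw": 0,"tx": 0.0177,"ty": 0.001,"tz": -0.0035,"ax": 0.001,"ay": -0.008,"az": -0.001},{"jaw": 0,"tx": 0.0272,"ty": 0.001,"tz": -0.0035,"ax": 0.001,"ay": -0.008,"az": -0.001},{"jaw": 0,"tx": 0.0372,"ty": 0.001,"tz": -0.0035,"ax": 0.001,"ay": -0.008,"az": -0.001},{"jaw": 0,"tx": 0.0472,"ty": 0.001,"tz": -0.0035,"ax": 0.001,"ay": -0.008,"az": -0.001},{"jaw": 0,"tx": 0.0547,"ty": 0.001,"tz": -0.0035,"ax": 0.001,"ay": -0.008,"az": -0.001},{"jaw": 0,"tx": 0.062,"ty": 0.001,"tz": -0.002,"ax": 0.001,"ay": -0.008,"az": -0.001},{"jaw": 0,"tx": 0.0688,"ty": 0.001,"tz": 0.0005,"ax": 0.001,"ay": -0.008,"az": -0.001}]}}

```text
time: 26.35
tool_pos: [0.5298, -0.069, 0.1011]
ee_rot: [-3.141, 0.003, -3.118]
wrist_force: [2.9, 0.4, 5.0]
width: 0.0007
```

```bash
python3 - <<'E'
from h import *
loc()
E
```

```text
local [ 12.1 142.2 101.1] rot [-0.0009  0.0032 -0.0003] w 0.0007 f [2.9 0.4 5. ]
```

Emit:
{"api": "step_arm", "payload": {"steps": [{"jaw": 0,"tx": 0.0066,"ty": 0,"tz": 0.0059,"ax": 0,"ay": 0,"az": 0},{"jaw": 0,"tx": 0.012,"ty": 0,"tz": 0.0111,"ax": 0,"ay": 0,"az": 0},{"jaw": 0,"tx": 0.0167,"ty": 0,"tz": 0.0171,"ax": 0,"ay": 0,"az": 0},{"jaw": 0,"tx": 0.0196,"ty": 0,"tz": 0.0221,"ax": 0,"ay": 0,"az": 0},{"jaw": 0,"tx": 0.0215,"ty": 0,"tz": 0.0271,"ax": 0,"ay": 0,"az": 0},{"jaw": 0,"tx": 0.0228,"ty": 0,"tz": 0.0321,"ax": 0,"ay": 0,"az": 0},{"jaw": 0,"tx": 0.0234,"ty": 0,"tz": 0.0356,"ax": 0,"ay": 0,"az": 0},{"jaw": 0,"tx": 0.0234,"ty": 0,"tz": 0.0371,"ax": 0,"ay": 0,"az": 0}]}}

```text
time: 27.15
tool_pos: [0.5059, -0.0695, 0.0634]
ee_rot: [-3.141, 0.001, -3.118]
wrist_force: [-2.1, -0.1, 4.8]
width: 0.0005
```

Emit:
{"api": "step_arm", "payload": {"steps": [{"jaw": 0,"tx": 0,"ty": 0,"tz": -0.01,"ax": 0,"ay": 0,"az": 0},{"jaw": 0,"tx": 0,"ty": 0,"tz": -0.04,"ax": 0,"ay": 0,"az": 0},{"jaw": 0,"tx": 0,"ty": 0,"tz": -0.08,"ax": 0,"ay": 0,"az": 0},{"jaw": 0,"tx": 0,"ty": 0,"tz": -0.12,"ax": 0,"ay": 0,"az": 0},{"jaw": 0,"tx": 0,"ty": 0,"tz": -0.15,"ax": 0,"ay": 0,"az": 0},{"jaw": 0,"tx": 0,"ty": 0,"tz": -0.15,"ax": 0,"ay": 0,"az": 0}]}}

```text
time: 27.75
tool_pos: [0.5087, -0.0701, 0.2205]
ee_rot: [-3.138, 0.014, -3.118]
wrist_force: [0.0, -0.4, 0.3]
width: 0.0006
```

```bash
python3 - <<'E'
from h import *
loc(); m,p,d=shot('wrist','w14'); covers(m,p,d); shot('side','s2')
m,p,d=shot('scene','sc2')
f=np.load('scene0.npz'); df=np.abs(p.astype(int)-f['p']).max(2)
q=p[120:330,150:430,::-1]; cv2.imwrite('pics/sc2c.png',cv2.resize(q,None,fx=2.8,fy=2.8,interpolation=cv2.INTER_CUBIC))
E
```

```text
local [ -9.  141.6 220.5] rot [-0.0039  0.0137 -0.0001] w 0.0006 f [ 0.  -0.4  0.3]
-142.5 75 z [51.6 53.  54.3] x [-5.1 20.9] tab 0 
-47.5 1293 z [51.4 52.9 54.3] x [-39.3  20.6] tab 190 [-36.3 -49.1  52.7]
47.5 1348 z [51.  52.7 54.4] x [-39.9  20.3] tab 211 [-36.3  45.6  52.4]
142.5 1351 z [50.9 52.7 54.2] x [-39.8  20.4] tab 192 [-36.2 141.2  52.5]
```

View pics/sc2c.png

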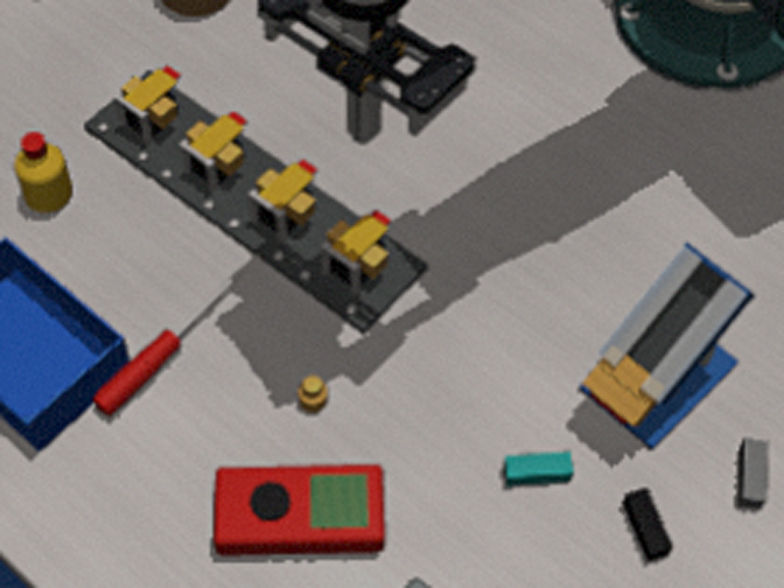

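View pics/s2.png

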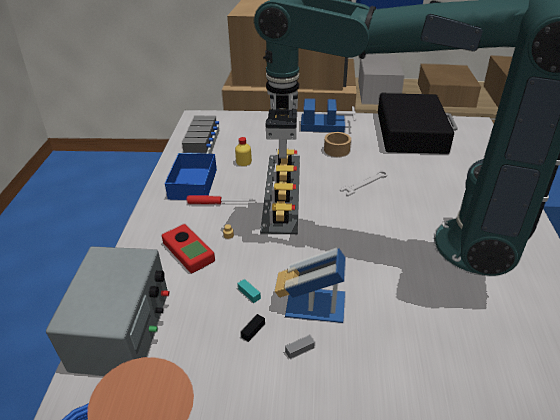

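The scene crop shows all four covers shut over their bars, at (150,92), (217,135), (287,187) and (360,238). Two spare bars are left in the chute at (620,388), and the bystanders are unmoved. The side view agrees, and the arm is clear at z = 0.22. Handing in.

```bash
python3 -c "
from bench import *
print(close_job())"
```

```text
the job is handed in; nothing more can be done
None
```

I filled the two empty cradles, the far end one and the third along from it. For each I drew the lowest bar from the chute and laid it down before drawing the next. Then I pressed all four covers shut, and handed the job in at about 28 s.

**Last checks:**
- **Covers:** all four measure level at 52.7–53.0 mm. That is about 55 mm once the roughly 2.4 mm wrist-camera height bias seen on the bars already in place is added, which is the shut height. The far end cover was mostly out of the last wrist view, so its full reading comes from the view before; the scene and side pictures also show it shut.
- **Bars:** before the covers were shut, the two new bars lay at the same height as the ones already there.
- **Chute and bench:** the last pictures show two spare bars still in the chute and the other things on the bench where they were.
- **Arm:** clear of everything, with near-zero wrist force.

**What went less than smoothly:**
- The first bar touched a cradle wall with about 6 N on the way down. I corrected it, and it rests about 1.5 mm off the others' line, within the cradle's play.
- The first cover was pressed with about 15 N, over the advised 2 to 6 N. The other three took 5–6 N.
- One pair of move calls was refused for missing keys; nothing moved.

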